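# Gauge a dop stick in the tapered slot and set the cursor to it

## Robot

A 6-joint arm with a two-finger parallel gripper is mounted at the origin on the work surface. World frame = base frame: x ahead of the robot, y to its left, z up, the work surface at z = 0. Lengths are in m, angles in rad, forces in N, time in s.
With the tool pointing down it reaches from about 0.35 to 0.875 m from the base axis. Payload 4.2 kg.
Tool frame: the origin (TCP) lies on the mounting face of the last link; the fingertips stand 173 mm ahead of it and the grasp point (between the pads) lies 155 mm ahead of it; z points along the fingers, y is the direction in which the jaws open and shut (so a half turn about z gives the same grasp; the last joint's range is limited). The gripper opens to 85 mm and grips with 20 to 120 N. Pads are 22 mm wide; open, the fingers measure 114 mm over their backs; the gripper's body (76 mm by 85 mm) begins 54 mm behind the grasp point. The pads swing forward as they close: fully open they stand 13 mm farther back than shut.
Start: joints at [1.481, 0.385, 0.008, 0, -1.194, -0.259], TCP at [0.214, 0.587, 0.405] pointing down, gripper open.
Joint ranges: [-3.14, 3.14], [-1.21, 2.06], [-1.07, 1.41], [-3.16, 2.05], [-2.99, -0.16], [-3.1, 3.1]. Speed limits (rad/s): [2.79, 2.79, 3.14, 3.14, 3.14, 3.14].

## Interface

Orientations are given as a unit quaternion [x, y, z, w].
In Python, from cell import readout, camera, camera_info, robot gives the robot as it stands. The module is installed in compiled form; this text tells all that it offers.
- The arm moves only by the shell command python3 -m jog 'ROWS' [FORCE]. ROWS is JSON, a list of rows, each a list of 7 numbers: the turn, a rotation vector about the tool's x, y, z in rad, then the shift along the tool's x, y, z in m, then the opening, from 0 (shut) to 1 (fully open). In form: [[wx, wy, wz, tx, ty, tz, gripper], ...]. A call has 1 to 8 rows; each row is the pose to reach, as a shift and turn from the pose commanded when the call began, along the tool's axes at that moment; what a row does not reach only later rows make up. A row lasts 1/10 s, in which the tool goes at most 50 mm and 8.59 degrees, less where a joint would pass 70% of its speed; a pose out of reach is approached as far as the arm can. A call with a gripper value outside its range is refused whole. The fingers move at their own pace and stop on an object; FORCE is the grip in N (left out, the last holds). Time passes only in rows, so rows that repeat a pose let the fingers close. It gives the time, the measured TCP pose, the force and the opening at its end, in the units of the state.
- readout.observe(): the state, without advancing time (a new reading comes with each control period).
- camera(name): name is "side" or "top"; returns the picture (384x512x3 uint8, red, green, blue); there is no depth.
- camera_info(name): a dict with "fovy" (degrees; the focal length in pixels is half the picture's height over the tangent of half this angle, whatever the lens; pixels are square), "cx", "cy" (the principal point, pixels), "R" (3x3) and "t" (3): a world point X has camera coordinates R X + t. Camera axes: x right, y down, z forward; pixel columns grow to the right and rows downward; lengths in m; the calibration is good to about 2 mm. A picture is of the moment at which its call begins. camera_info takes no time and is no camera call.
- robot.finish_job(): hands the job in, once; it reports no verdict.
The state is a dict: "time": time; "joint_pos": joint angles; "qd": joint speeds; "joint_efforts": joint torques, N m; "position": TCP position; "tool_rot": TCP orientation; "ft_force": force on the tool from outside, world axes, zero at the start; "ft_torque": the same for the moment, N m; "gripper_width": finger opening in m.
Only numpy, scipy, OpenCV 4.12 (cv2) and the standard library are available. Lean on these libraries where they do the work, as an engineer would, in place of code of your own. Each camera call takes 0.05 s, during which the arm holds its last target.

## Task

Take the bare wooden dop stick out of the rack, stand it on the slot floor of the taper gauge at the wide end, and slide it along the straight fence towards the narrow end until it wedges snugly between fence and jaw; feel for the stop and do not force it. Let go so that it stays wedged there upright, then slide the gauge's cursor along until its pointer bar touches the stick, to mark the reading, and let go of it too. Leave the stick with the stone and everything else on the shelf where it is.

Things in the scene. Friction and masses are not known exactly. Their poses are not given: they have to be found in the camera images.
- gauge: fixed taper gauge: dark plate 285 x 160 x 8 mm with an open-topped slot between a straight aluminium fence and an aluminium jaw, tops of both at z = 34 mm. Its x runs along the fence, the way the slot narrows; fence face in the plane y = 0, from x = -75 to +130 mm, slot on its +y side. Origin on the table under the fence face. The stick wedges somewhere between x = 0 and +75 mm.
- slot_start (a point): point on the slot floor (z = 8 mm) near the wide end, at gauge x = -50, y = 15 mm, a good place to set the stick down: the slot is at least 29 mm wide here. The jaw's face leans 12 degrees towards the fence as x grows; where the jaw is clamped changes from time to time, by up to 11 mm.
- stick_mid (a point): the bare wooden dop stick to be gauged: a plain round dowel, 105 mm long, 15 to 20 mm thick (to be found by gauging), standing upright in one of the rack's holes; this point is its centre, half-way up (52 mm above its foot); z axis along the stick.
- stick_foot (a point): a point on the same stick's axis, 12 mm above its foot end. Fence, jaw and stick are rigid: a push of a few newtons along the slot wedges it, and it then stays by friction when let go; the side forces rise fast if pushed on.
- cursor (a joint): travel of the gauge's sliding cursor along gauge +x (m), 0 to 0.225; about 1 N of friction, stays where left. It starts at the wide end, behind where the stick goes in. It is moved by its upright brass finger plate; a brass pointer bar (10 mm square, z = 42 to 52 mm) reaches from it across the slot above fence and jaw.
- cursor_plate (a point): grip point of the cursor's upright brass finger plate: 14 mm thick along gauge x, 24 mm wide along gauge y, top at z = 93 mm; this point is at z = 77 mm on the plate's middle, 55 mm outside the fence face (gauge y = -55 mm).
- cursor_face (a point): middle of the pointer bar's leading face (the +x face, which is to touch the stick), 22 mm ahead of the finger plate's middle in gauge x, z = 47 mm; axes parallel to the gauge's.
- rack: fixed dark wooden rack, 150 x 52 x 35 mm, with two holes 22 mm wide and 25 mm deep in its top, 84 mm apart along its x, at x = -42 and +42 mm; stick feet stand at z = 10 mm. Origin at the middle of its underside.
- stone_stick_mid (a point): the thinner dop stick (13 mm thick, 97 mm tall in all) that carries an amber polished stone on top; it stands in the other hole of the rack; point half-way up. Leave it alone.
- geode: bystander: cut geode half with purple crystals, 100 mm wide, 52 mm high; origin under its middle
- bowl: bystander: frosted glass bowl of polished chalcedony, 120 mm wide, 46 mm high; origin under its middle
- jar: bystander: white jar, 60 mm wide, 75 mm high; origin under its middle
- slab: bystander: flat stone slab 85 x 60 x 12 mm; origin under its middle
- loupe: bystander: dark folding loupe, 40 mm wide, 22 mm high; origin under its lens
- whetstone: bystander: dressing stone 120 x 45 x 22 mm; origin under its middle
Mind the look-alikes: they are no part of the job. Leave any red look-alike of the part that bears stick_mid alone.

How it is judged:
By the outcome, as a careful person would: the job done as asked, in the order asked, and still so for the second after the job is handed in, with the robot touching nothing.
It also fails if it takes over 72 s, if anything falls off the work surface, if the arm or the gripper's body presses on something with over 40 N, if the wrist force passes 120 N, or if a joint passes its speed limit or range.

## Working session

There is one attempt and no reset: what is moved stays moved. The work goes in short steps, Python scripts to look and compute and a shell command to move; the robot and the scene stay as the last step left them, time stands still between calls to the robot, and variables do not carry over. Pictures are saved under pics/ and viewed, and the job is handed in when it is done.

```bash
mkdir -p pics; python3 - <<'E'
from cell import readout,camera,camera_info
import cv2
s=readout.observe()
for k in s: print(k,s[k])
for n in("side","top"):
    print(n,camera_info(n))
    cv2.imwrite(f"pics/{n}0.png",cv2.resize(camera(n)[:,:,::-1],(800,600),interpolation=cv2.INTER_CUBIC))
E
```

```text
time 0.0
joint_pos [ 1.48063112e+00  3.85600392e-01  6.65051175e-03 -5.27412585e-04
 -1.19400673e+00 -2.58589835e-01]
qd [-0.00111273 -0.00087596 -0.00013747 -0.00053491 -0.00231867  0.00049696]
joint_efforts [-6.08408627e-04 -3.92285013e+01  1.88403726e+01  4.18639228e+00
 -4.55453672e-03 -8.45890526e-06]
position [0.21348001 0.58720568 0.40360014]
tool_rot [ 9.84817238e-01 -1.73590842e-01 -1.53380091e-04  1.09693121e-03]
ft_force [1.05870978 0.3277993  0.02622193]
ft_torque [-0.03490569 -0.01592416 -0.02997483]
gripper_width 0.08505301350089439
side {'fovy': 50.59913415466587, 'cx': 257.19794221218996, 'cy': 189.39452960367726, 'R': array([[ 0.706307  , -0.70756854, -0.02184461],
       [-0.37408611, -0.34686597, -0.86008347],
       [ 0.60099085,  0.61565474, -0.50968543]]), 't': array([-0.40671799,  0.27261684,  0.92185038])}
top {'fovy': 46.30817964613181, 'cx': 249.85178232381818, 'cy': 186.81150075916338, 'R': array([[ 0.00894161, -0.99995243,  0.0038974 ],
       [-0.97744525, -0.00956263, -0.21097236],
       [ 0.21099959, -0.00192306, -0.97748426]]), 't': array([1.00387708e-03, 5.48629265e-01, 1.54061563e+00])}
```

View pics/side0.png

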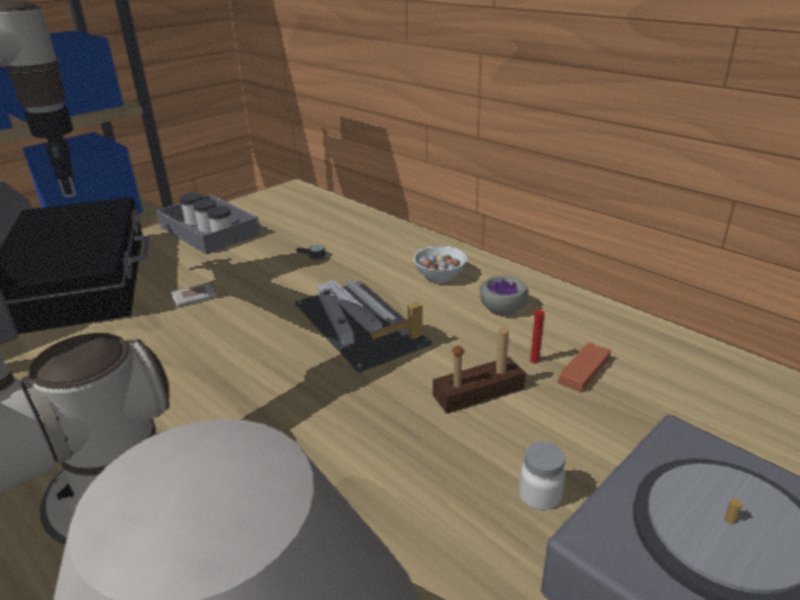

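View pics/top0.png

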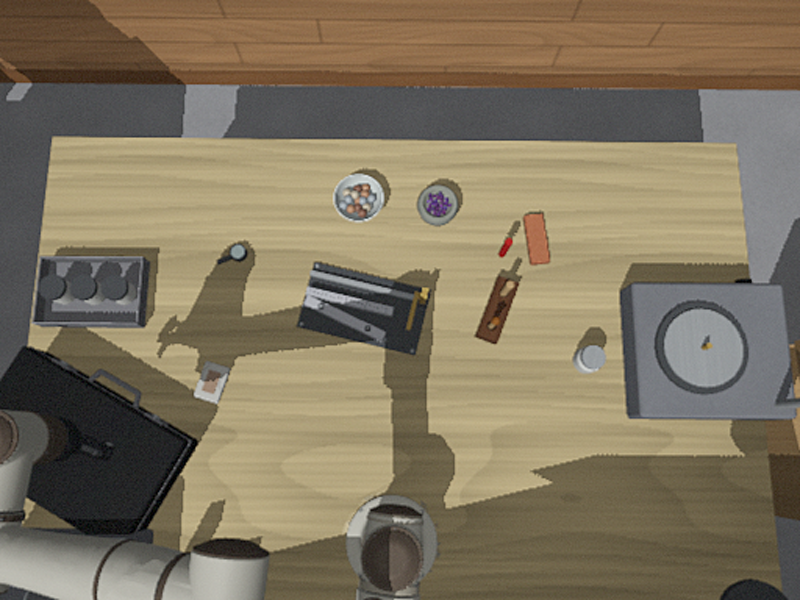

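```bash
cat > h.py <<'E'
import numpy as np,cv2
from cell import readout,camera,camera_info
from scipy.spatial.transform import Rotation as Ro
def cam(n):
    i=camera_info(n); f=192/np.tan(np.radians(i["fovy"]/2)); return i,f
def ray(n,u,v):
    i,f=cam(n); d=i["R"].T@np.array([(u-i["cx"])/f,(v-i["cy"])/f,1]); o=-i["R"].T@i["t"]; return o,d
def onz(n,u,v,z):
    o,d=ray(n,u,v); return o+d*(z-o[2])/d[2]
def proj(n,X):
    i,f=cam(n); c=i["R"]@np.asarray(X)+i["t"]; return np.array([i["cx"]+f*c[0]/c[2],i["cy"]+f*c[1]/c[2]])
def tri(a,b):
    o1,d1=ray("side",*a);o2,d2=ray("top",*b)
    A=np.stack([d1,-d2],1);s=np.linalg.lstsq(A,o2-o1,rcond=None)[0]
    p,q=o1+s[0]*d1,o2+s[1]*d2; return (p+q)/2,np.linalg.norm(p-q)
def crop(n,im,u0,u1,v0,v1,k,name):
    c=cv2.resize(im[v0:v1,u0:u1,::-1],None,fx=k,fy=k,interpolation=cv2.INTER_CUBIC)
    c=np.ascontiguousarray(c)
    for u in range((u0+9)//10*10,u1,10): cv2.putText(c,str(u),((u-u0)*k,10),0,.35,(255,255,255),1);cv2.line(c,((u-u0)*k,12),((u-u0)*k,18),(255,255,255),1)
    for v in range((v0+9)//10*10,v1,10): cv2.putText(c,str(v),(0,(v-v0)*k),0,.35,(255,255,255),1)
    cv2.imwrite("pics/"+name,c)
E
python3 - <<'E'
from h import *
t=camera("top");s=camera("side")
np.save("t0.npy",t);np.save("s0.npy",s)
crop("top",t,185,285,160,235,8,"tg.png")
crop("top",t,285,365,125,225,6,"tr.png")
crop("side",s,270,400,180,270,6,"sr.png")
crop("side",s,185,285,170,240,8,"sg.png")
E
```

```text
(no output)
```

View pics/tg.png

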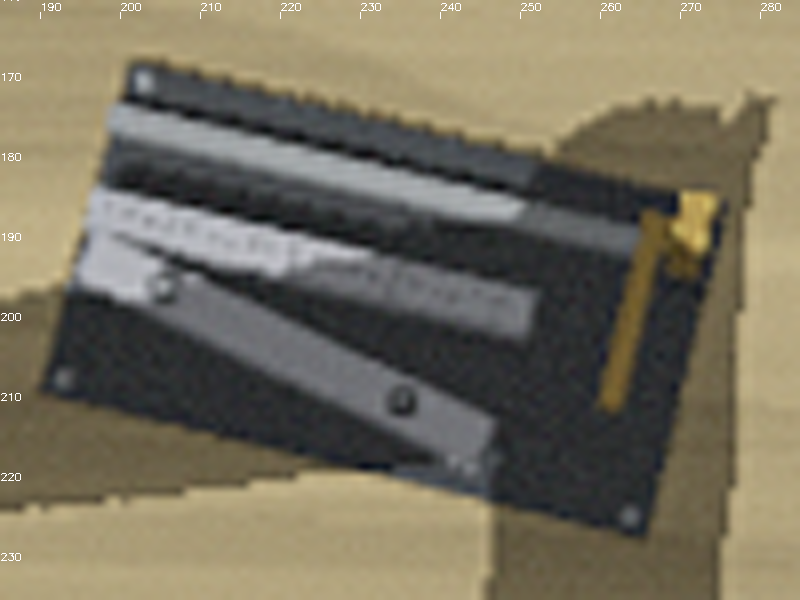

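View pics/tr.png

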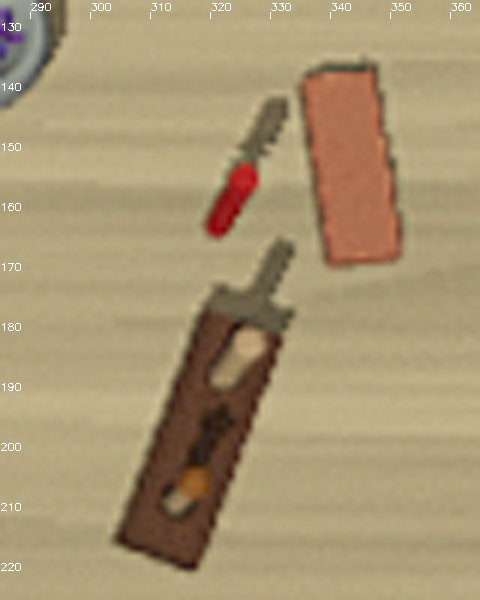

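View pics/sr.png

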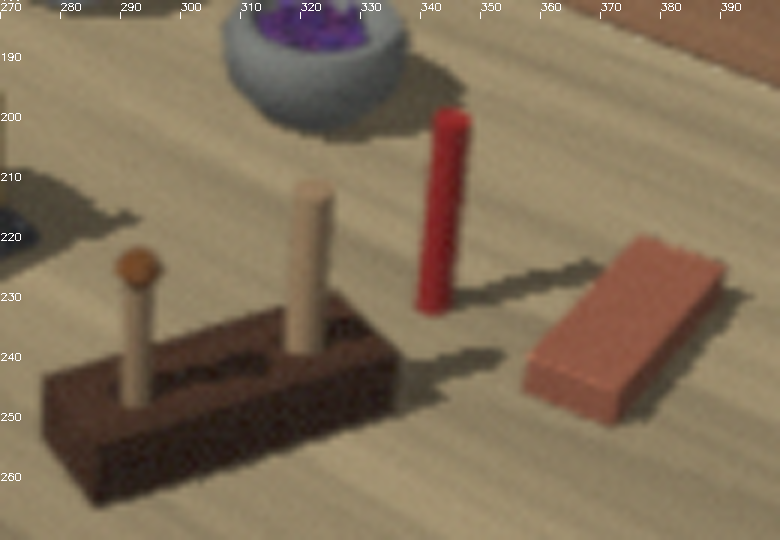

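View pics/sg.png

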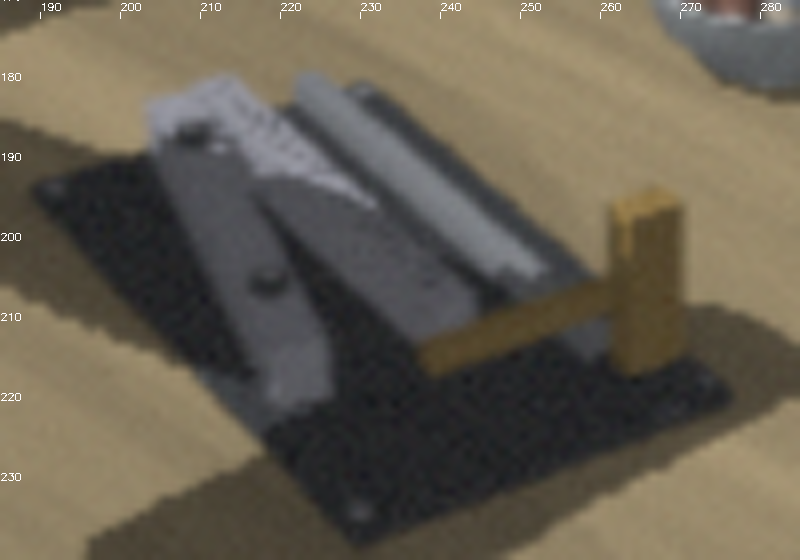

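The pictures (native pixels) show three candidates for the stick. The bare dowel is in the rack at side (321,225), top ~(325,184). The stone-topped stick is at side (291,235), top ~(315,207). The red loose look-alike is at side (343,217), top ~(322,159). By the description I choose the plain wooden one in the rack. The crop confirms it: no stone, not red. On the gauge, the fence is the middle bar with ticks, the jaw is the lower bar with screws, and the cursor is at the right (wide) end.

```bash
python3 - <<'E'
from h import *
np.set_printoptions(precision=4,suppress=True)
t=np.load("t0.npy");s=np.load("s0.npy")
for n in("side","top"):
    i,f=cam(n);print(n,-i["R"].T@i["t"],f)
# plate corners
hsv=cv2.cvtColor(t,cv2.COLOR_RGB2HSV)
C=dict(TL=(200.6,168),TR=(274,184.5),BR=(264,227),BL=(190,209))
P={k:onz("top",*v,.008) for k,v in C.items()}
for k in P: print(k,P[k])
print("len",[np.linalg.norm(P[a]-P[b]) for a,b in(("TL","TR"),("BL","BR"),("TL","BL"),("TR","BR"))])
F0=onz("top",249.6,203,.034);F1=onz("top",221,195,.034);F2=onz("top",250.5,197.2,.034);F3=onz("top",200,184.2,.034)
for p in(F0,F1,F2,F3):print("F",p)
d=F3-F2;print(np.degrees(np.arctan2(d[1],d[0])),np.linalg.norm(d))
d=F1-F0;print(np.degrees(np.arctan2(d[1],d[0])))
d=P["TL"]-P["TR"]+P["BL"]-P["BR"];print("plate ang",np.degrees(np.arctan2(d[1],d[0])))
# stick masks
def stick(im,u0,u1,v0,v1,lo):
    h=cv2.cvtColor(im,cv2.COLOR_RGB2HSV)[v0:v1,u0:u1]
    return h
# rack corners top z=.035
R=[onz("top",u,v,.035) for u,v in((304.5,215.5),(316.5,220.5),(331,180),(320,175))]
print("rack",np.array(R),[np.linalg.norm(R[a]-R[(a+1)%4]) for a in range(4)])
c=np.mean(R,0);d=(R[2]-R[1]+R[3]-R[0]);d/=np.linalg.norm(d);print(c,"holes",c+.042*d,c-.042*d)
print("stick top at z=.115 top", onz("top",325.2,182.5,.115), "side",onz("side",321.5,211.5,.115), tri((321.5,211.5),(325.2,182.5)))
print("cursor plate top", onz("top",271.5,187.3,.093), tri((266,195.5),(271.3,185.5)))
E
```

```text
side [-0.1648 -0.7608  0.6954] 406.1870837724626
top [0.2112 0.0092 1.6217] 448.9627614399425
TL [0.6291 0.1893 0.008 ]
TR [ 0.5691 -0.0828  0.008 ]
BR [ 0.4117 -0.0463  0.008 ]
BL [0.4748 0.2229 0.008 ]
len [np.float64(0.2786700823124926), np.float64(0.27656677265845575), np.float64(0.15786930105890895), np.float64(0.16156792018966373)]
F [0.4944 0.0065 0.034 ]
F [0.5227 0.1098 0.034 ]
F [0.5157 0.0034 0.034 ]
F [0.5618 0.1867 0.034 ]
75.86756771503308 0.18897275200952335
74.69780944789476
plate ang 77.1832635822196
rack [[ 0.4509 -0.1898  0.035 ]
 [ 0.4333 -0.2323  0.035 ]
 [ 0.5819 -0.2882  0.035 ]
 [ 0.6001 -0.2487  0.035 ]] [np.float64(0.045926190570650005), np.float64(0.1587378287054049), np.float64(0.04353040079574506), np.float64(0.16047046854101274)]
[ 0.5165 -0.2398  0.035 ] holes [ 0.5557 -0.2549  0.035 ] [ 0.4774 -0.2246  0.035 ]
stick top at z=.115 top [ 0.5541 -0.253   0.115 ] side [ 0.553  -0.2583  0.115 ] (array([ 0.556 , -0.2546,  0.1115]), np.float64(0.0027493519116555073))
cursor plate top [ 0.5402 -0.0692  0.093 ] (array([ 0.5472, -0.0682,  0.0864]), np.float64(0.001959475103227418))
```

```bash
python3 - <<'E'
from h import *
np.set_printoptions(precision=4,suppress=True)
t=np.load("t0.npy");s=np.load("s0.npy")
K=8
def up(im,u0,u1,v0,v1):
    return cv2.resize(im[v0:v1,u0:u1],None,fx=K,fy=K,interpolation=cv2.INTER_CUBIC)
def topx(p,u0,v0): return np.array([(p[0]+.5)/K-.5+u0,(p[1]+.5)/K-.5+v0])
# sharp gradient line fits in top image: given approx line p-q, search peak of gradient across
g=cv2.cvtColor(t,cv2.COLOR_RGB2GRAY).astype(float)
from scipy.ndimage import map_coordinates
def edge(g,p,q,w=2.5,n=40,sign=None):
    p=np.array(p,float);q=np.array(q,float);d=(q-p)/np.linalg.norm(q-p);nn=np.array([-d[1],d[0]])
    ts=np.linspace(0,np.linalg.norm(q-p),n);ss=np.arange(-w,w+.01,.1);pts=[]
    for a in ts:
        c=p+a*d+ss[:,None]*nn
        pr=map_coordinates(g,[c[:,1],c[:,0]],order=1)
        gr=np.gradient(np.convolve(np.pad(pr,4,mode="edge"),np.ones(9)/9,"valid"))
        if sign: gr=gr*sign
        else: gr=abs(gr)
        k=np.argmax(gr); pts.append(c[k])
    pts=np.array(pts,np.float32)
    vx,vy,x0,y0=cv2.fitLine(pts,cv2.DIST_HUBER,0,.01,.01).ravel()
    r=(pts-[x0,y0])@np.array([-vy,vx]);return np.array([x0,y0]),np.array([vx,vy]),r.std()
def isec(a,b):
    s=np.linalg.solve(np.stack([a[1],-b[1]],1),b[0]-a[0]);return a[0]+s[0]*a[1]
L={}
def E(name,p,q,**k):
    L[name]=edge(g,p,q,**k);print(name,L[name][0],L[name][1],"res %.2f"%L[name][2])
E("pTop",(204,169),(248,179.3));E("pBot",(191.5,209.5),(262,226.5));E("pL",(200.3,169.5),(197.5,181),w=2);E("pR",(271.5,194),(264.8,224))
E("face",(249,203),(224,195.7),w=2.5);E("fenceback",(249,196.8),(205,185.3))
E("fend",(250.4,197.5),(249.6,202.5),w=1.5)
E("railT",(200,173.5),(246,184));E("railB",(200,177),(246,187.5))
E("jaw",(245,212),(222,201.5));
E("barL",(263.3,191),(258.8,210),w=1.5);E("barR",(266.4,191.5),(262,211),w=1.5)
cs=[isec(L[a],L[b]) for a,b in(("pL","pTop"),("pTop","pR"),("pR","pBot"),("pBot","pL"))]
P=np.array([onz("top",*c,.008) for c in cs]);print(np.array(cs),P,[np.linalg.norm(P[i]-P[(i+1)%4]) for i in range(4)])
def ang(n,z):
    a,b=[onz("top",*(L[n][0]+k*L[n][1]*15),z) for k in(1,-1)];d=a-b
    if d[1]<0:d=-d
    return np.degrees(np.arctan2(d[1],d[0]))
for n,z in(("pTop",.008),("pBot",.008),("face",.034),("fenceback",.034),("railT",.02),("railB",.02),("jaw",.034),("barL",.052),("barR",.052)):print(n,ang(n,z))
c=isec(L["face"],L["fend"]);print("fence end corner",c,onz("top",*c,.034))
for b in("barL","barR"):print(b,onz("top",*L[b][0],.052))
# rack
h=cv2.cvtColor(t,cv2.COLOR_RGB2HSV)
def rr(u0,u1,v0,v1,f,nm,im=t):
    a=up(im,u0,u1,v0,v1);hh=cv2.cvtColor(a,cv2.COLOR_RGB2HSV);m=f(hh,a.astype(int)).astype(np.uint8)*255
    cv2.imwrite("pics/"+nm,m);cn=max(cv2.findContours(m,cv2.RETR_EXTERNAL,cv2.CHAIN_APPROX_NONE)[0],key=cv2.contourArea)
    return cn,u0,v0
print(t[195:197,308:318].tolist()); print(t[183,322:331].tolist()); print(s[222,315:330].tolist())
E
```

```text
pTop [229.804  173.1507] [0.9732 0.2299] res 0.19
pBot [227.9049 217.9699] [0.9717 0.2362] res 0.45
pL [198.825  175.2472] [ 0.3362 -0.9418] res 0.69
pR [269.7076 208.5403] [ 0.2373 -0.9714] res 0.36
face [234.7059 198.3469] [0.9719 0.2352] res 0.29
fenceback [226.5759 189.9056] [0.9714 0.2373] res 0.24
fend [250.5995 200.2406] [ 0.1088 -0.9941] res 0.23
railT [223.1652 178.0261] [0.9724 0.2332] res 0.24
railB [223.0529 182.0185] [0.9719 0.2353] res 0.25
jaw [236.1356 206.9089] [0.9026 0.4304] res 0.19
barL [261.376  200.5772] [ 0.2467 -0.9691] res 0.28
barR [264.4335 200.9874] [ 0.2294 -0.9733] res 0.25
[[201.925  166.5646]
 [275.7034 183.9941]
 [265.1902 227.0345]
 [187.1125 208.0527]] [[ 0.6346  0.1846  0.008 ]
 [ 0.571  -0.0891  0.008 ]
 [ 0.4116 -0.0506  0.008 ]
 [ 0.4782  0.2336  0.008 ]] [np.float64(0.28096239077333157), np.float64(0.16402366339764762), np.float64(0.29188702572484204), np.float64(0.16389773965429957)]
pTop 76.91925083184323
pBot 76.80509839593591
face 76.74290789075503
fenceback 76.58149318675149
railT 76.76095091777107
railB 76.65606141360368
jaw 64.821369725
[... 165 characters left out ...]
  0.052 ]
[[[189, 175, 137], [193, 179, 138], [184, 169, 127], [124, 110, 80], [67, 42, 22], [87, 57, 41], [94, 65, 44], [95, 59, 41], [98, 67, 51], [99, 67, 49]], [[181, 168, 127], [187, 172, 133], [150, 136, 102], [87, 66, 47], [85, 54, 38], [87, 59, 39], [96, 66, 49], [95, 65, 46], [101, 64, 47], [97, 66, 48]]]
[[87, 69, 47], [126, 106, 74], [171, 145, 107], [193, 166, 127], [194, 166, 123], [198, 171, 127], [168, 142, 103], [105, 75, 52], [78, 48, 34]]
[[150, 136, 104], [150, 136, 106], [147, 131, 102], [142, 124, 95], [143, 120, 92], [137, 115, 87], [121, 100, 76], [109, 90, 68], [92, 77, 59], [105, 91, 72], [131, 116, 90], [140, 126, 99], [140, 126, 99], [142, 128, 99], [141, 126, 98]]
```

```bash
python3 - <<'E'
from h import *
np.set_printoptions(precision=4,suppress=True)
t=np.load("t0.npy");s=np.load("s0.npy")
a=np.radians(76.75);ex=np.array([np.cos(a),np.sin(a),0]);ey=np.array([-ex[1],ex[0],0])
F=onz("top",234.7059,198.3469,.034);end=onz("top",250.39,202.14,.034)
print("face pt if z=34",F,"y@z8 version shift",(onz("top",234.7059,198.3469,.008)-F)@ey)
O=F+ex*((end-F)@ex+.075);O[2]=0;print("origin",O)
def G(p): return np.array([(p-O)@ex,(p-O)@ey,p[2]])*1000
print("fenceback",G(onz("top",226.5759,189.9056,.034)))
print("jaw pt",G(onz("top",236.1356,206.9089,.034)))
for n,u,v in(("barL",261.376,200.577),("barR",264.43,200.987)):print(n,G(onz("top",u,v,.052)))
# plate brass bright top
K=8
c=cv2.resize(t[180:200,262:282],None,fx=K,fy=K,interpolation=cv2.INTER_CUBIC)
m=((c[:,:,0].astype(int)>170)&(c[:,:,2]<110)).astype(np.uint8)
cn=max(cv2.findContours(m,0,1)[0],key=cv2.contourArea);r=cv2.minAreaRect(cn);print(r)
u,v=(np.array(r[0])+.5)/K-.5+[262,180];print("plate top",u,v,G(onz("top",u,v,.093)),onz("top",u,v,.093))
crop("top",t,262,282,180,200,20,"cp.png")
# predicted marks
def W(x,y,z):return O+ex*x/1e3+ey*y/1e3+np.array([0,0,z/1e3])
im={"top":t,"side":s}
for n,b in(("top",(185,285,160,235)),("side",(185,285,170,240))):
    i=im[n].copy();crop(n,i,*b,8,"o.png");c=cv2.imread("pics/o.png")
    def q(X):u=proj(n,X);return tuple(int(round(k)) for k in((u[0]-b[0]+.5)*8,(u[1]-b[2]+.5)*8))
    cv2.line(c,q(W(-75,0,34)),q(W(130,0,34)),(0,0,255),1);cv2.line(c,q(W(-75,0,8)),q(W(130,0,8)),(0,255,0),1)
    cv2.line(c,q(W(-75,0,34)),q(W(-75,0,8)),(255,0,255),1)
    cv2.circle(c,q(W(-50,15,8)),3,(255,255,0),-1)
    cv2.imwrite(f"pics/ov_{n}.png",c)
# sticks: red foot, bare
print("red foot",onz("top",319,162.5,.0),onz("top",324.3,154.3,.105))
E
```

```text
face pt if z=34 [0.5109 0.0602 0.034 ] y@z8 version shift -0.0045864350071009915
origin [0.5148 0.0767 0.    ]
fenceback [ 19.1895 -23.0685  34.    ]
jaw pt [-29.5282  29.0374  34.    ]
barL [-112.2553  -11.6187   52.    ]
barR [-123.1384  -12.768    52.    ]
((76.8269271850586, 59.365386962890625), (32.359161376953125, 53.343589782714844), 11.309932708740234)
plate top 271.1658658981323 186.98317337036133 [-134.7827  -58.947    93.    ] [ 0.5413 -0.068   0.093 ]
red foot [ 0.6568 -0.2518  0.    ] [ 0.658  -0.2543  0.105 ]
```

View pics/ov_top.png

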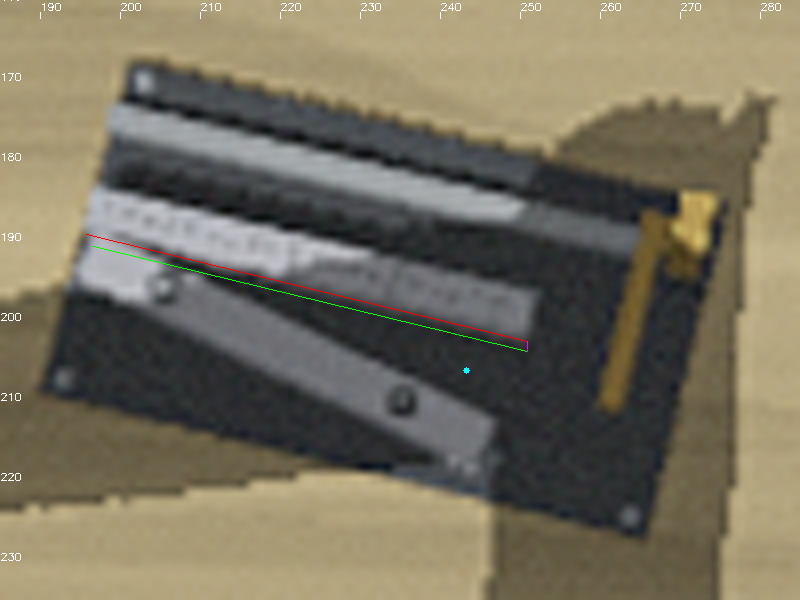

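View pics/ov_side.png

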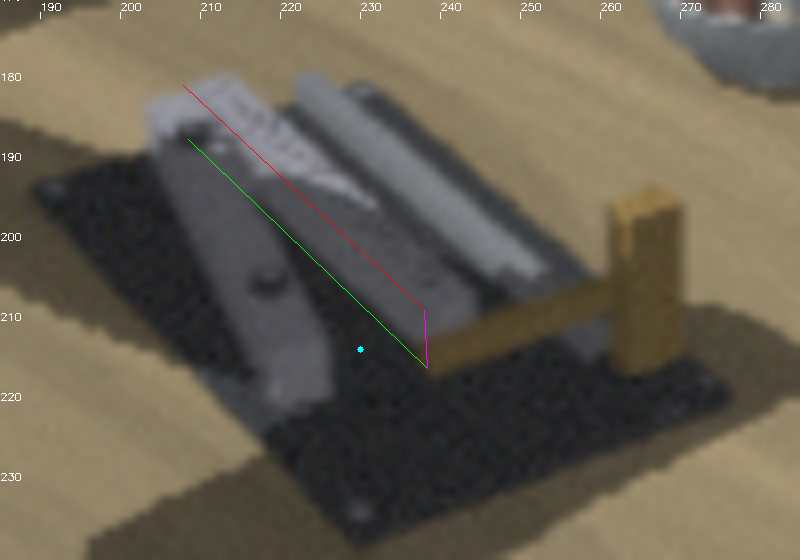

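View pics/cp.png

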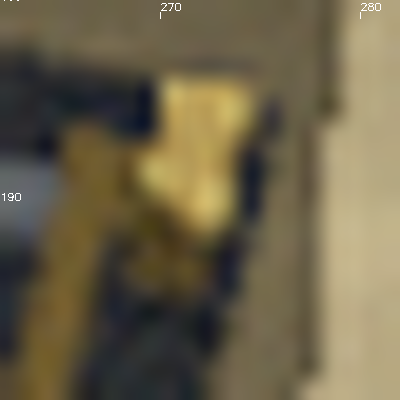

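```bash
python3 - <<'E'
from h import *
t=np.load("t0.npy");s=np.load("s0.npy")
def gam(i): return (255*np.clip((i/255.)/0.6,0,1)**.5).astype(np.uint8)
crop("top",gam(t),215,280,175,220,12,"tg2.png");crop("side",gam(s),205,275,180,225,11,"sg2.png")
E
```

```text
(no output)
```

View pics/tg2.png

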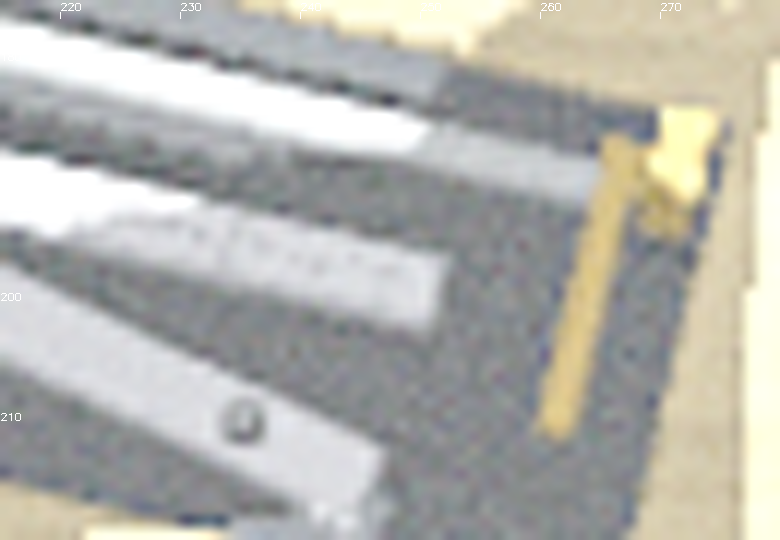

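View pics/sg2.png

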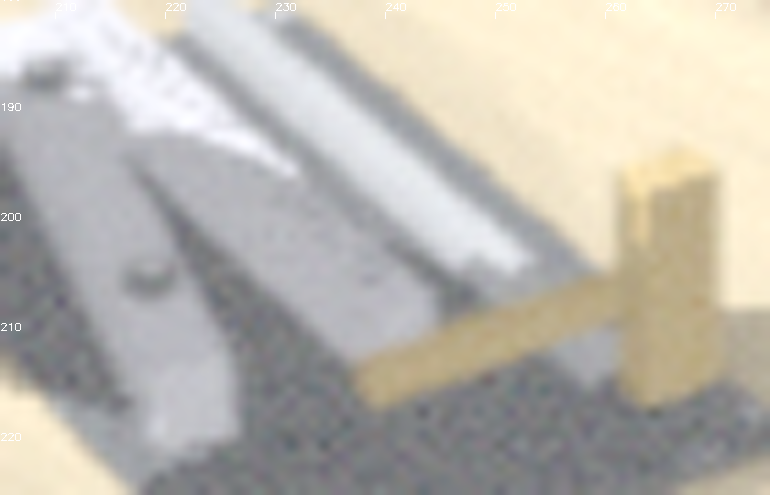

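```bash
cat >> h.py <<'E'
a=np.radians(76.75);ex=np.array([np.cos(a),np.sin(a),0]);ey=np.array([-ex[1],ex[0],0])
_F=onz("top",234.7059,198.3469,.008);_e=onz("top",250.39,202.14,.008)
O=_F+ex*((_e-_F)@ex+.075);O[2]=0
def G(p): return np.array([(p-O)@ex,(p-O)@ey,p[2]])*1000
def W(x,y,z):return O+ex*x/1e3+ey*y/1e3+np.array([0,0,z/1e3])
def st():
    s=readout.observe();R=Ro.from_quat(s["tool_rot"]);p=np.array(s["position"]);return s,R,p,p+R.as_matrix()[:,2]*.155
def plan(target,yaw=76.75):
    """shift in tool axes from measured pose to put grasp point at target, tool vertical, jaws along yaw"""
    s,R,p,g=st();M=R.as_matrix()
    yv=np.array([np.cos(np.radians(yaw)),np.sin(np.radians(yaw)),0]); yv*=np.sign(yv@M[:,1])
    z=np.array([0,0,-1.]);x=np.cross(yv,z);T=np.stack([x,yv,z],1)
    tp=np.asarray(target)-z*.155
    print("turn",np.round(Ro.from_matrix(M.T@T).as_rotvec(),4),"shift mm",np.round(M.T@(tp-p)*1e3,1),"gp",np.round(g,4),"w",round(s["gripper_width"]*1e3,1),"F",np.round(s["ft_force"],1),"t",round(s["time"],2))
E
python3 - <<'E'
from h import *
print(O,G(onz("top",271.17,186.98,.093)),G(np.array([.541,-.068,.093])))
s,R,p,g=st();M=R.as_matrix();print(M,g)
plan([.5552,-.2545,.16]);plan([.5552,-.2545,.088])
# sanity: stick projected
for z in(.115,.035):print(z,proj("side",[.5552,-.2545,z]),proj("top",[.5552,-.2545,z]))
E
```

```text
[0.51947462 0.07656553 0.        ] [-135.78054831  -54.37499226   93.        ] [-135.78346484  -54.08683107   93.        ]
[[ 9.39748126e-01 -3.41867413e-01 -3.61654681e-04]
 [-3.41867594e-01 -9.39747310e-01 -1.24125530e-03]
 [ 8.44807238e-05  1.29010535e-03 -9.99999164e-01]] [0.21349706 0.58708155 0.24904835]
turn [ 0.0013 -0.     -0.1176] shift mm [608.8 674.1  90. ] gp [0.2135 0.5871 0.249 ] w 85.3 F [ 0.5 -0.2 -0.4] t 0.2
turn [ 0.0013 -0.     -0.1176] shift mm [608.8 674.  162. ] gp [0.2135 0.5871 0.249 ] w 85.3 F [ 0.5 -0.2 -0.4] t 0.2
0.115 [320.84154231 210.59453013] [325.62691885 182.20045553]
0.035 [319.09758127 235.64913046] [321.89209525 187.08831307]
```

```bash
python3 -m jog '[[0,0,-0.03,32,36,0,1],[0,0,-0.06,64,72,0,1]]' 2>&1 | head -5; python3 -m jog '[[0.0013,0,-0.03,0.032,0.036,0,1],[0.0013,0,-0.06,0.064,0.072,0,1],[0.0013,0,-0.09,0.096,0.107,0,1],[0.0013,0,-0.118,0.128,0.142,0,1],[0.0013,0,-0.118,0.16,0.177,0,1],[0.0013,0,-0.118,0.192,0.212,0,1],[0.0013,0,-0.118,0.224,0.248,0,1],[0.0013,0,-0.118,0.256,0.284,0,1]]' 20; python3 -c "
from h import *
plan([.5552,-.2545,.16])"
```

```text
time: 0.4
position: [0.2504, 0.494, 0.4035]
tool_rot: [0.99, -0.142, -0.0, 0.001]
ft_force: [1.4, 0.6, 0.4]
gripper_width: 0.0857
time: 1.2
position: [0.4152, 0.1473, 0.405]
tool_rot: [0.996, -0.085, 0.0, -0.001]
ft_force: [1.0, 0.7, 0.5]
gripper_width: 0.0859
turn [-0.0019 -0.0005  0.0611] shift mm [206.  372.5  89.4] gp [0.4153 0.1476 0.25  ] w 85.9 F [1.  0.7 0.5] t 1.2
```

That first call had shifts typed in mm instead of m. The step cap kept it harmless, and it moved in the intended direction. I'll continue in metres.

```bash
python3 -m jog '[[0,0,0.03,0.023,0.041,0,1],[-0.002,0,0.061,0.046,0.082,0,1],[-0.002,0,0.061,0.069,0.124,0,1],[-0.002,0,0.061,0.092,0.166,0,1],[-0.002,0,0.061,0.115,0.208,0,1],[-0.002,0,0.061,0.138,0.25,0,1],[-0.002,0,0.061,0.161,0.291,0,1],[-0.002,0,0.061,0.184,0.332,0.02,1]]'; python3 -c "
from h import *
plan([.5552,-.2545,.16])"
```

```text
time: 2.0
position: [0.5406, -0.2105, 0.3872]
tool_rot: [0.993, -0.116, 0.003, 0.001]
ft_force: [0.8, 0.5, 0.8]
gripper_width: 0.0854
turn [ 0.0009 -0.0066 -0.0003] shift mm [23.9 39.4 72.4] gp [ 0.5415 -0.2109  0.2322] w 85.4 F [0.8 0.5 0.8] t 2.0
```

```bash
python3 -m jog '[[0,-0.003,0,0.024,0.0395,0.0,1],[0,-0.003,0,0.024,0.0395,0.04,1],[0,-0.003,0,0.024,0.0395,0.065,1],[0,-0.003,0,0.024,0.0395,0.065,1],[0,-0.003,0,0.024,0.0395,0.065,1]]'; python3 -c "
from h import *
plan([.5552,-.2545,.087])
crop('top',camera('top'),285,365,125,225,6,'a1t.png')
crop('side',camera('side'),260,400,140,260,5,'a1s.png')"
```

```text
time: 2.5
position: [0.5542, -0.2523, 0.3201]
tool_rot: [0.993, -0.115, -0.002, 0.001]
ft_force: [0.7, -0.3, 0.6]
gripper_width: 0.0853
turn [0.0015 0.0031 0.    ] shift mm [ 1.8  1.8 78.1] gp [ 0.5536 -0.2524  0.1651] w 85.3 F [ 0.7 -0.3  0.6] t 2.5
```

View pics/a1s.png

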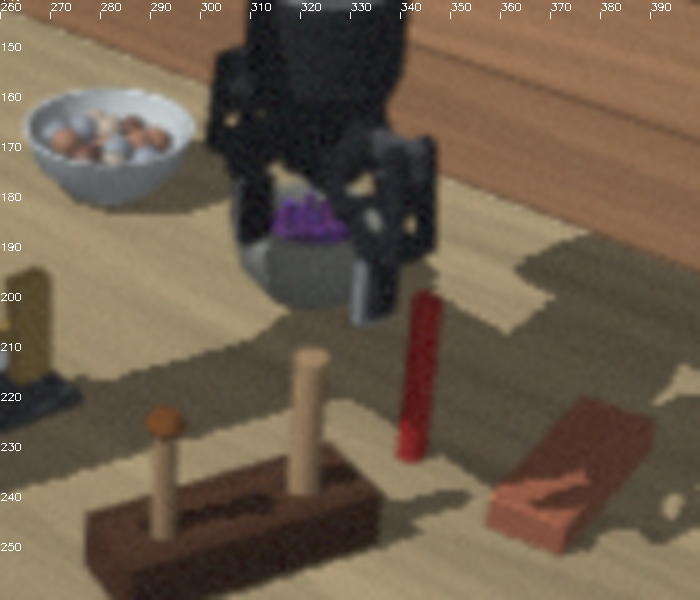

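View pics/a1t.png

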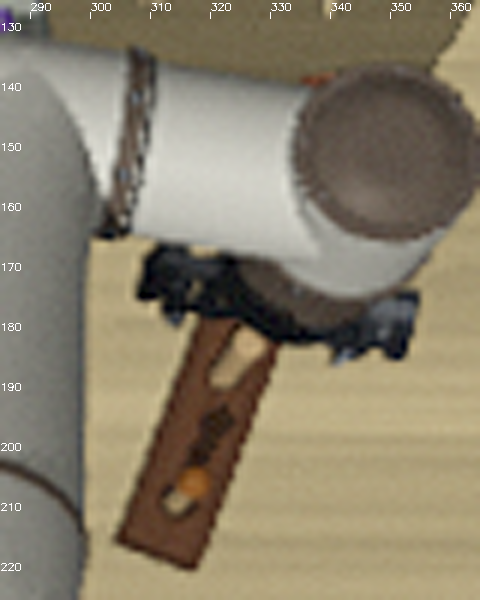

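The open fingers straddle the stick, with inner pad edges at side u≈315 and 330 and the stick at u≈321. The red stick at (343,217) is clear of the fingers. Descending now.

```bash
python3 -m jog '[[0.001,0.003,0,0.002,0.002,0.03,1],[0.001,0.003,0,0.002,0.002,0.055,1],[0.001,0.003,0,0.002,0.002,0.078,1],[0.001,0.003,0,0.002,0.002,0.078,1],[0.001,0.003,0,0.002,0.002,0.078,1]]'; python3 -c "
from h import *
plan([.5552,-.2545,.087])
crop('side',camera('side'),260,400,140,260,5,'a2s.png')"
```

```text
time: 3.1
position: [0.5559, -0.2545, 0.2435]
tool_rot: [0.993, -0.115, 0.001, 0.0]
ft_force: [0.3, 0.8, 0.9]
gripper_width: 0.0851
turn [ 0.0002 -0.0027  0.0006] shift mm [-0.7  0.1  1.5] gp [ 0.5563 -0.2546  0.0885] w 85.1 F [0.3 0.8 0.9] t 3.1
```

View pics/a2s.png

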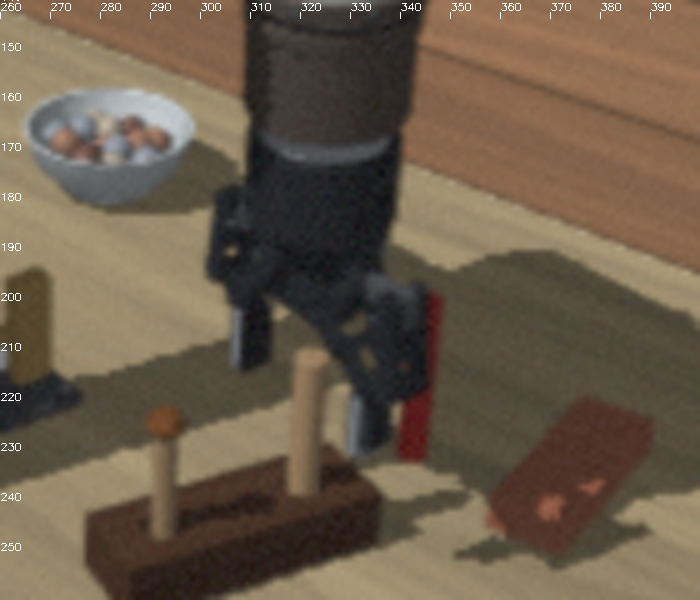

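```bash
python3 -m jog '[[0,0,0,0,0,0,0],[0,0,0,0,0,0,0],[0,0,0,0,0,0,0],[0,0,0,0,0,0,0],[0,0,0,0,0,0,0],[0,0,0,0,0,0,0],[0,0,0,0,0,0,0],[0,0,0,0,0,0,0]]' 25; python3 -c "
from h import *
plan([.5552,-.2545,.087])
crop('side',camera('side'),260,400,140,260,5,'a3s.png')"
```

```text
time: 3.95
position: [0.5552, -0.2546, 0.242]
tool_rot: [0.993, -0.116, 0.0, -0.0]
ft_force: [-0.8, -0.1, 2.3]
gripper_width: 0.0168
turn [-0.0002 -0.0004 -0.0004] shift mm [-0.  -0.1  0. ] gp [ 0.5552 -0.2546  0.087 ] w 16.8 F [-0.8 -0.1  2.3] t 3.95
```

View pics/a3s.png

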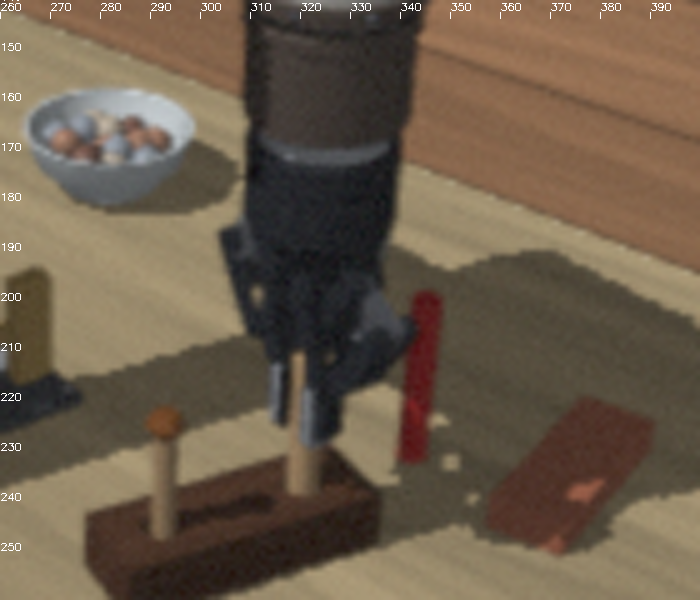

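```bash
python3 -m jog '[[0,0,0,0,0,-0.02,0],[0,0,0,0,0,-0.045,0],[0,0,0,0,0,-0.08,0],[0,0,0,0,0,-0.11,0],[0,0,0,0,0,-0.11,0],[0,0,0,0,0,-0.11,0]]'; python3 -c "
from h import *
plan(W(-50,14,85+110))
print(W(-50,14,0))
crop('side',camera('side'),260,400,120,260,4,'a4s.png')"
```

```text
time: 4.6
position: [0.5548, -0.2546, 0.3519]
tool_rot: [0.993, -0.116, 0.0, -0.0]
ft_force: [-1.1, -0.2, -1.0]
gripper_width: 0.0165
turn [-0.001  -0.0007 -0.001 ] shift mm [-124.5 -264.1    2.1] gp [ 0.5549 -0.2544  0.1969] w 16.5 F [-1.1 -0.2 -1. ] t 4.6
[0.49438729 0.03110537 0.        ]
```

View pics/a4s.png

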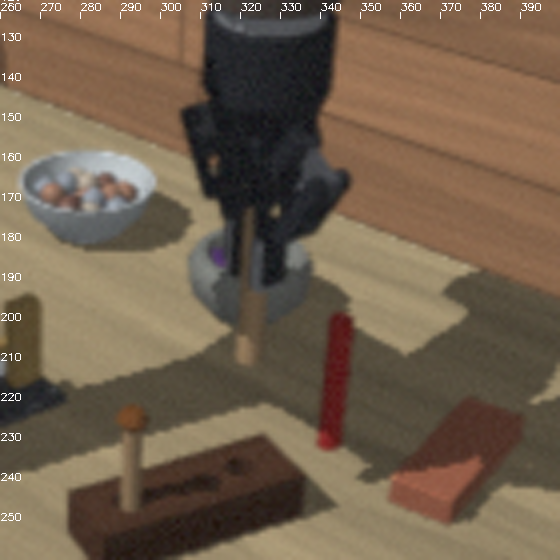

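The stick is out of the rack, upright in the grip, foot at about side (321,210). Carrying it to the gauge.

```bash
python3 -m jog '[[0,0,0,-0.02,-0.042,0,0],[0,0,0,-0.04,-0.085,0,0],[0,0,0,-0.06,-0.127,0,0],[0,0,0,-0.08,-0.17,0,0],[0,0,0,-0.1,-0.212,0,0],[0,0,0,-0.115,-0.245,0,0],[0,0,0,-0.1245,-0.264,0,0],[0,0,0,-0.1245,-0.264,0,0]]'; python3 -m jog '[[0,0,0,0,0,0,0],[0,0,0,0,0,0,0],[0,0,0,0,0,0.03,0],[0,0,0,0,0,0.06,0],[0,0,0,0,0,0.06,0],[0,0,0,0,0,0.06,0]]';python3 -c "
from h import *
plan(W(-50,14,85+20));s,R,p,g=st();print(G(g))
S=camera('side');T=camera('top');np.save('s1.npy',S);np.save('t1.npy',T)
print(proj('side',g-[0,0,.077]),proj('top',g-[0,0,.077]))
crop('side',S,185,285,140,240,6,'a5s.png')
crop('top',T,185,285,140,240,6,'a5t.png')"
```

```text
time: 5.45
position: [0.4937, 0.0329, 0.3504]
tool_rot: [0.994, -0.114, -0.001, 0.0]
ft_force: [0.6, -1.0, -1.8]
gripper_width: 0.0163
time: 6.05
position: [0.495, 0.0301, 0.2919]
tool_rot: [0.993, -0.116, -0.0, 0.0]
ft_force: [-0.3, 0.2, 0.5]
gripper_width: 0.0165
turn [ 0.0009  0.0005 -0.0015] shift mm [-0.8 -0.8 31.9] gp [0.4949 0.03   0.1369] w 16.5 F [-0.3  0.2  0.5] t 6.05
[-50.93380617  13.25759133 136.86419663]
[230.37470738 198.00102299] [242.95730248 201.52127873]
```

View pics/a5s.png

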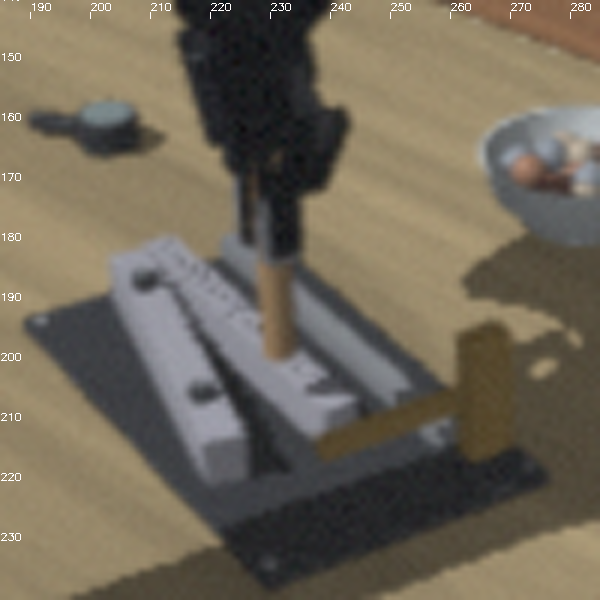

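View pics/a5t.png

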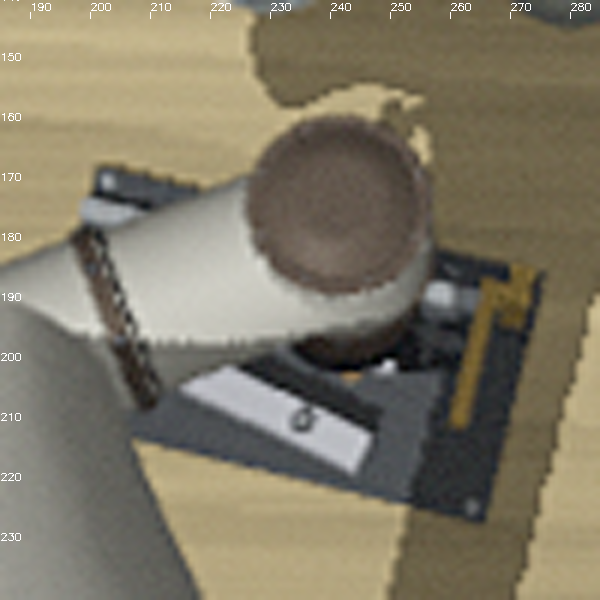

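```bash
python3 - <<'E'
from h import *
s=np.load("s1.npy");b=(205,255,180,225)
g=(255*np.clip((s/255.)/0.75,0,1)**.6).astype(np.uint8)
crop("side",g,*b,14,"o.png");c=cv2.imread("pics/o.png")
def q(X):u=proj("side",X);return tuple(int(round(k)) for k in((u[0]-b[0]+.5)*14,(u[1]-b[2]+.5)*14))
cv2.line(c,q(W(-75,0,34)),q(W(130,0,34)),(0,0,255),1);cv2.line(c,q(W(-75,0,8)),q(W(130,0,8)),(0,255,0),1);cv2.line(c,q(W(-75,0,8)),q(W(-75,0,34)),(0,255,0),1)
cv2.circle(c,q(W(-51,13.3,8)),4,(255,255,0),-1)
cv2.imwrite("pics/ov2.png",c)
E
```

```text
(no output)
```

View pics/ov2.png

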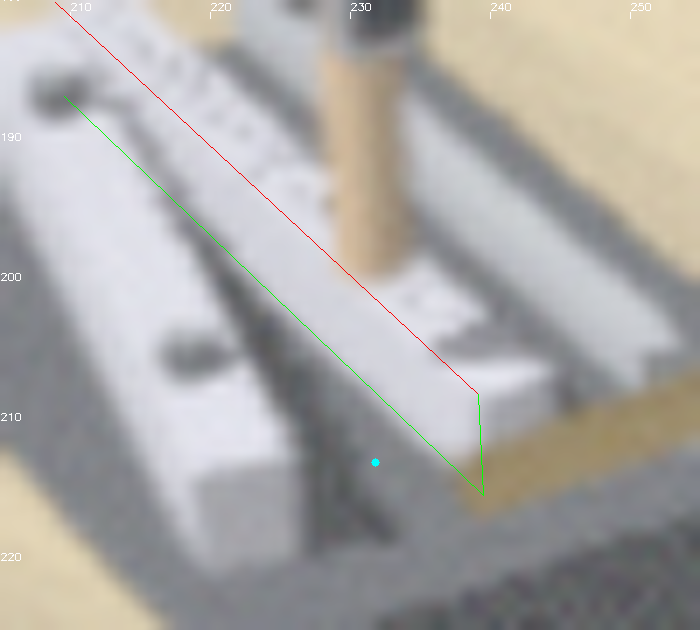

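The crop confirms that the fence face model (red/green lines) is within about 1 px. The set-down point at side (231,213) lies in the open slot. Lowering.

```bash
python3 -m jog '[[0,0,0,-0.001,0,0.025,0],[0,0,0,-0.001,0,0.042,0],[0,0,0,-0.001,0,0.048,0],[0,0,0,-0.001,0,0.048,0],[0,0,0,-0.001,0,0.048,0]]'; python3 -m jog '[[0,0,0,0,0,0.001,0],[0,0,0,0,0,0.002,0],[0,0,0,0,0,0.002,0]]';python3 -c "
from h import *
plan(W(-50,14,85));s,R,p,g=st();print(G(g))"
```

```text
time: 6.65
position: [0.4942, 0.0313, 0.245]
tool_rot: [0.993, -0.115, 0.001, -0.001]
ft_force: [-0.2, 0.2, -0.0]
gripper_width: 0.0165
time: 6.95
position: [0.4936, 0.0312, 0.2421]
tool_rot: [0.993, -0.116, 0.0, -0.0]
ft_force: [0.4, -0.1, -0.9]
gripper_width: 0.0165
turn [-0.0007 -0.0006 -0.0005] shift mm [ 0.8 -0.1  2.1] gp [0.4937 0.0312 0.0871] w 16.5 F [ 0.4 -0.1 -0.9] t 6.95
[-50.01514074  14.66016877  87.14881628]
```

```bash
for i in 1; do python3 -m jog '[[0,0,0,0,0,0.001,0],[0,0,0,0,0,0.001,0]]'|grep -E "ft_f|pos";python3 -m jog '[[0,0,0,0,0,0.0005,0],[0,0,0,0,0,0.0005,0]]'|grep -E "ft_f|pos"; python3 -m jog '[[0,0,0,0,0,0.0005,0],[0,0,0,0,0,0.0005,0]]'|grep -E "ft_f|pos"; done
```

```text
position: [0.4935, 0.0311, 0.2408]
ft_force: [-0.1, 0.0, -1.1]
position: [0.4936, 0.0311, 0.2402]
ft_force: [-0.7, -0.3, -1.0]
position: [0.4937, 0.0312, 0.24]
ft_force: [-0.4, -0.1, 0.5]
```

```bash
python3 -m jog '[[0,0,0,0,0,0.0005,0],[0,0,0,0,0,0.0005,0]]'|grep -E "ft_f|pos";python3 -m jog '[[0,0,0,0,0,0.0005,0],[0,0,0,0,0,0.0005,0]]'|grep -E "ft_f|pos"
```

```text
position: [0.4937, 0.0312, 0.2399]
ft_force: [-1.6, -0.7, 5.2]
position: [0.4938, 0.0312, 0.2399]
ft_force: [-0.8, 0.0, 7.2]
```

```bash
python3 -m jog '[[0,0,0,0,0,-0.0004,0],[0,0,0,0.002,0,-0.0004,0],[0,0,0,0.004,0,-0.0004,0],[0,0,0,0.004,0,-0.0004,0]]'|grep -E "ft_f|pos";python3 -m jog '[[0,0,0,0.001,0,0,0],[0,0,0,0.001,0,0,0]]'|grep -E "ft_f|pos"; python3 -m jog '[[0,0,0,0.0007,0,0,0],[0,0,0,0.0007,0,0,0]]'|grep -E "ft_f|pos"
```

```text
position: [0.4972, 0.0302, 0.2397]
ft_force: [-3.2, 1.6, 7.8]
position: [0.4981, 0.03, 0.2397]
ft_force: [-4.5, 1.6, 8.1]
position: [0.4987, 0.0298, 0.2397]
ft_force: [-3.6, 1.1, 7.8]
```

```bash
python3 -m jog '[[0,0,0,0.0005,0,-0.0004,0],[0,0,0,0.0005,0,-0.0004,0]]'|grep -E "ft_f|pos";python3 -m jog '[[0,0,0,0.0005,0,0,0],[0,0,0,0.0005,0,0,0]]'|grep -E "ft_f|pos"; python3 -m jog '[[0,0,0,0.0005,0,0,0],[0,0,0,0.0005,0,0,0]]'|grep -E "ft_f|pos"
```

```text
position: [0.4995, 0.0297, 0.2397]
ft_force: [-2.3, 0.2, 4.2]
position: [0.4999, 0.0296, 0.2397]
ft_force: [-2.1, 0.6, 5.3]
position: [0.5004, 0.0295, 0.2397]
ft_force: [-2.8, 0.8, 5.8]
```

```bash
python3 -m jog '[[0,0,0,0.0005,0,0,0],[0,0,0,0.0005,0,0,0]]'|grep -E "ft_f|pos";python3 -m jog '[[0,0,0,0.0005,0,-0.0002,0],[0,0,0,0.0005,0,-0.0002,0]]'|grep -E "ft_f|pos"; python3 -m jog '[[0,0,0,0.0005,0,0,0],[0,0,0,0.0005,0,0,0]]'|grep -E "ft_f|pos"
```

```text
position: [0.5006, 0.0294, 0.2397]
ft_force: [-3.6, 1.2, 6.3]
position: [0.501, 0.0293, 0.2397]
ft_force: [-4.1, 1.7, 5.4]
position: [0.5013, 0.0292, 0.2397]
ft_force: [-4.3, 1.4, 6.6]
```

```bash
python3 -m jog '[[0,0,0,0.0005,0,-0.0002,0],[0,0,0,0.0005,0,-0.0002,0]]'|grep -E "ft_f|pos";python3 -m jog '[[0,0,0,0.0005,0,-0.0002,0],[0,0,0,0.0005,0,-0.0002,0]]'|grep -E "ft_f|pos"; python3 -c "
from h import *
s,R,p,g=st();print(G(g))
S=camera('side');crop('side',S,205,260,165,225,10,'a6s.png')"
```

```text
position: [0.5016, 0.0291, 0.2397]
ft_force: [-5.5, 2.5, 6.0]
position: [0.502, 0.029, 0.2397]
ft_force: [-4.4, 3.0, 4.2]
[-50.40896397   6.6832051   84.72477481]
```

View pics/a6s.png

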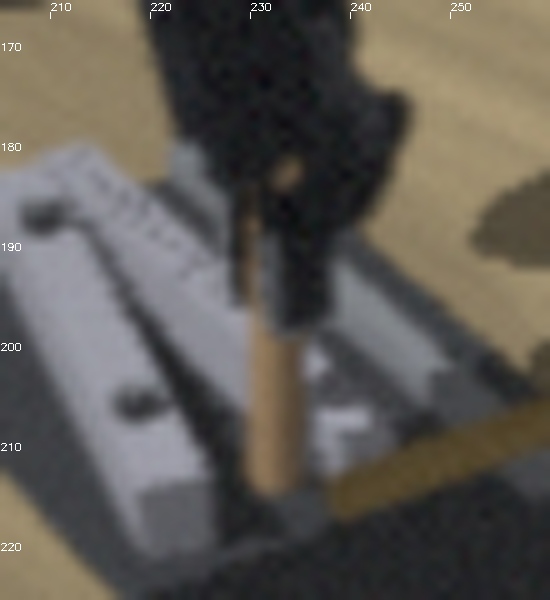

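```bash
cat >> h.py <<'E'
def tilt(S,box,zlo,zhi,base):
    u0,u1,v0,v1=box;a=S[v0:v1,u0:u1].astype(int)
    m=(a[:,:,0]-a[:,:,2]>38)&(a[:,:,0]>90)
    ws=a[:,:,0]-a[:,:,2]-25; out=[]
    for r in range(m.shape[0]):
        w=np.clip(ws[r],0,60)*(cv2.dilate(m[r].astype(np.uint8)[None],np.ones((1,3)))[0])
        if m[r].sum()>=4: out.append((v0+r,u0+(w*np.arange(len(w))).sum()/w.sum(),m[r].sum()))
    out=np.array(out);k=np.polyfit(out[:,0],out[:,1],1)
    A=proj("side",base+np.array([0,0,zlo]));B=proj("side",base+np.array([0,0,zhi]))
    print("rows",out[0,0],out[-1,0],"du/dv",k[0],"vertical",(A[0]-B[0])/(A[1]-B[1]),"w",np.median(out[:,2]), "u@",out[len(out)//2,:2],"pred",A,B)
    # effect of 1deg tilt toward fence / along x
    for n,d in(("toward -y",-ey),("toward +x",ex)):
        B2=proj("side",base+np.array([0,0,zhi])+d*(zhi-zlo)*np.tan(np.radians(1)));print(n,"1deg ->",(A[0]-B2[0])/(A[1]-B2[1])-(A[0]-B[0])/(A[1]-B[1]))
E
python3 - <<'E'
from h import *
S=camera('side');np.save("s2.npy",S)
s,R,p,g=st();b=g.copy();b[2]=0
print(S[206,224:242].tolist())
tilt(S,(222,240,200,213),.008,.06,b)
E
```

```text
[[40, 37, 42], [34, 34, 38], [40, 41, 44], [46, 50, 52], [71, 70, 74], [106, 96, 90], [138, 118, 97], [138, 114, 87], [123, 103, 79], [99, 81, 61], [86, 71, 55], [88, 79, 75], [111, 111, 119], [142, 144, 153], [150, 152, 162], [153, 152, 164], [152, 153, 163], [133, 133, 144]]Traceback (most recent call last):
  File "<stdin>", line 5, in <module>
  File "h.py", line 43, in tilt
    out=np.array(out);k=np.polyfit(out[:,0],out[:,1],1)
                                   ~~~^^^^^
IndexError: too many indices for array: array is 1-dimensional, but 2 were indexed
```

```bash
sed -i 's/m=(a\[:,:,0\]-a\[:,:,2\]>38)&(a\[:,:,0\]>90)/m=(a[:,:,0]-a[:,:,2]>14)\&(a[:,:,0]>60)/; s/a\[:,:,2\]-25/a[:,:,2]-0/; s/0,60)/0,25)/' h.py
python3 - <<'E'
from h import *
S=np.load("s2.npy")
s,R,p,g=st();b=g.copy();b[2]=0
tilt(S,(222,240,199,213),.008,.06,b)
S1=np.load("s1.npy");b=np.array([.4949,.030,0.052]);tilt(S1,(220,240,184,198),.008,.06,b)
E
```

```text
rows 199.0 212.0 du/dv 0.014451901843780724 vertical 0.06254310641386018 w 6.0 u@ [206.         231.94155844] pred [233.13601522 211.75279085] [232.22801931 197.23486941]
toward -y 1deg -> -0.018661529157773672
toward +x 1deg -> 0.009436177287685782
rows 184.0 197.0 du/dv -0.11870917705457533 vertical 0.06534217648613327 w 6.0 u@ [191.         230.46308725] pred [230.37909167 197.96486361] [229.38626765 182.77063419]
toward -y 1deg -> -0.0183485190654201
toward +x 1deg -> 0.009155444320601933
```

```bash
python3 -m jog '[[0,0,0,-0.001,0,0,0],[0,0,0,-0.002,0,0,0],[0,0,0,-0.003,0,0,0],[0,0,0,-0.003,0,0,0]]'|grep -E "ft_f|pos"; python3 -c "
from h import *
s,R,p,g=st();print(G(g));b=g.copy();b[2]=0
S=camera('side');np.save('s3.npy',S);tilt(S,(222,240,199,213),.008,.06,b)"
```

```text
position: [0.5004, 0.0296, 0.2401]
ft_force: [0.2, 0.6, -0.4]
[-49.98320975   7.69271492  85.0957056 ]
rows 199.0 212.0 du/dv 0.01414336514522738 vertical 0.06308805319899288 w 5.5 u@ [206.         231.70779221] pred [232.77714383 211.79192059] [231.86118345 197.27315932]
toward -y 1deg -> -0.018674348644851575
toward +x 1deg -> 0.009417838941660525
```

```bash
python3 - <<'E'
from h import *
S3=np.load("s3.npy")
g=(255*np.clip((S3/255.)/0.6,0,1)**.6).astype(np.uint8)
b=(215,250,180,222);crop("side",g,*b,16,"o.png");c=cv2.imread("pics/o.png")
s,R,p,gp=st()
def q(X):u=proj("side",X);return tuple(int(round(k)) for k in((u[0]-b[0]+.5)*16,(u[1]-b[2]+.5)*16))
ax=gp.copy();ax[2]=0
Z=np.array([0,0,1.])
r=np.array([.7076,.706,0])/1.0*-1 # horizontal dir perpendicular to side view
v=camera_info("side")["R"][0];v=np.array([v[0],v[1],0]);v/=np.linalg.norm(v)
for sg in(-1,0,1):
    A=ax+v*.0083*sg;cv2.line(c,q(A+Z*.008),q(A+Z*.08),(0,0,255),1)
cv2.line(c,q(W(-75,0,34)),q(W(130,0,34)),(255,0,0),1);cv2.line(c,q(W(-75,0,8)),q(W(130,0,8)),(0,255,0),1)
cv2.imwrite("pics/ov3.png",c)
E
```

```text
(no output)
```

View pics/ov3.png

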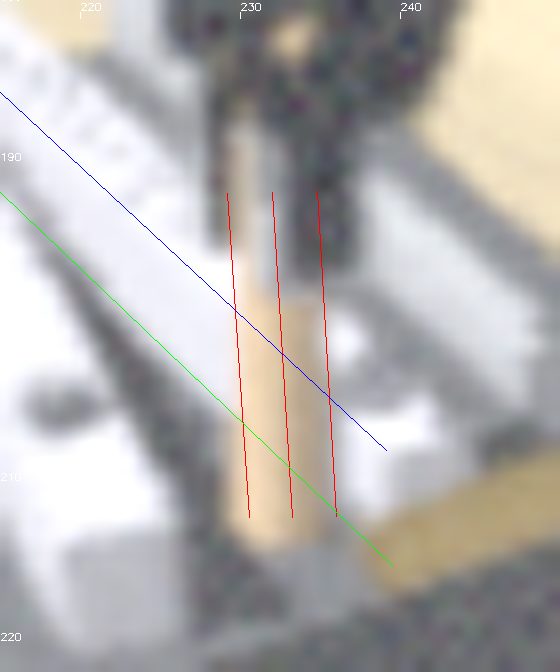

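```bash
python3 - <<'E'
from h import *
S=np.load("s0.npy");tilt(S,(314,328,214,234),.045,.105,np.array([.5552,-.2545,0]))
S=np.load("s1.npy");tilt(S,(226,236,187,195),.008,.06,np.array([.4949,.030,0.052]))
for f in("s2","s3"):
    S=np.load(f+".npy");tilt(S,(226,238,200,211),.008,.06,np.array([.5005,.0296,0]))
E
```

```text
rows 214.0 233.0 du/dv -0.021951857666143368 vertical -0.0696064200457786 w 14.0 u@ [224.  320.5] pred [319.30834746 232.62115999] [320.61610675 213.83324805]
toward -y 1deg -> -0.016316746731453877
toward +x 1deg -> 0.014452425140400661
rows 187.0 194.0 du/dv 0.10929222684588749 vertical 0.06534217648613327 w 6.0 u@ [191.         230.46308725] pred [230.37909167 197.96486361] [229.38626765 182.77063419]
toward -y 1deg -> -0.0183485190654201
toward +x 1deg -> 0.009155444320601933
rows 200.0 210.0 du/dv -0.027187548365940752 vertical 0.06307530066038208 w 6.0 u@ [205.         232.16326531] pred [232.7864569  211.80551848] [231.87065113 197.286273  ]
toward -y 1deg -> -0.018674448601696307
toward +x 1deg -> 0.009418467134384712
rows 200.0 210.0 du/dv -0.02584087299718978 vertical 0.06307530066038208 w 5.0 u@ [205.         231.87586207] pred [232.7864569  211.80551848] [231.87065113 197.286273  ]
toward -y 1deg -> -0.018674448601696307
toward +x 1deg -> 0.009418467134384712
```

The foot has lagged behind the grip: foot at (232,214) against an upright prediction of u≈233. The stick leans about 3° in the pads. I'll open a little so that it rights itself on its flat foot, then regrip.

```bash
python3 -m jog '[[0,0,0,0,0,0,0.22],[0,0,0,0,0,0,0.26],[0,0,0,0,0,0,0.3],[0,0,0,0,0,0,0.33],[0,0,0,0,0,0,0.33],[0,0,0,0,0,0,0.33],[0,0,0,0,0,0,0.33],[0,0,0,0,0,0,0.33]]'; python3 - <<'E'
from h import *
S=camera('side');np.save('s4.npy',S)
s,R,p,gp=st();print(G(gp))
tilt(S,(226,238,200,211),.008,.06,np.array([.5005,.0296,0]))
g=(255*np.clip((S/255.)/0.6,0,1)**.6).astype(np.uint8)
b=(215,250,170,222);crop("side",g,*b,14,"o.png");c=cv2.imread("pics/o.png")
def q(X):u=proj("side",X);return tuple(int(round(k)) for k in((u[0]-b[0]+.5)*14,(u[1]-b[2]+.5)*14))
ax=gp.copy();ax[2]=0
Z=np.array([0,0,1.])
v=camera_info("side")["R"][0];v=np.array([v[0],v[1],0]);v/=np.linalg.norm(v)
for sg in(-1,0,1):
    A=ax+v*.0083*sg;cv2.line(c,q(A+Z*.008),q(A+Z*.08),(0,0,255),1)
cv2.imwrite("pics/ov4.png",c)
E
```

```text
time: 11.7
position: [0.5001, 0.0296, 0.2402]
tool_rot: [0.993, -0.116, 0.0, -0.0]
ft_force: [-1.0, -0.1, 0.1]
gripper_width: 0.0282
[-50.09816326   8.08758293  85.2319796 ]
rows 200.0 210.0 du/dv 0.0687061155755501 vertical 0.06307530066038208 w 6.0 u@ [205.         231.07843137] pred [232.7864569  211.80551848] [231.87065113 197.286273  ]
toward -y 1deg -> -0.018674448601696307
toward +x 1deg -> 0.009418467134384712
```

View pics/ov4.png

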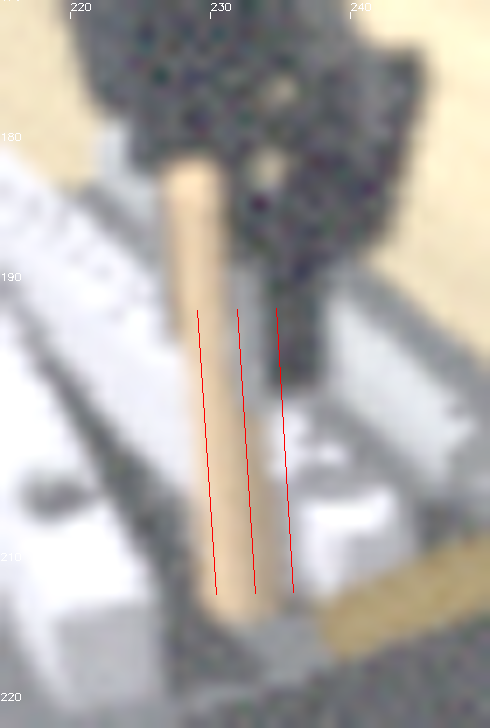

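Released, it stands upright: slope 0.069 against 0.063 for vertical. It sits about 3 mm off the pad centre, towards the robot. I'll recentre the pads and regrip more firmly.

```bash
python3 -m jog '[[0,0,0,-0.0015,0,0,0.33],[0,0,0,-0.003,0,0,0.33],[0,0,0,-0.003,0,0,0.33],[0,0,0,-0.003,0,0,0],[0,0,0,-0.003,0,0,0],[0,0,0,-0.003,0,0,0],[0,0,0,-0.003,0,0,0],[0,0,0,-0.003,0,0,0]]' 50; python3 - <<'E'
from h import *
S=camera('side');np.save('s5.npy',S)
s,R,p,gp=st();print(G(gp))
ax=gp.copy();ax[2]=0
tilt(S,(226,238,200,211),.008,.06,ax)
E
python3 -m jog '[[0,0,0,0.0005,0,0,0],[0,0,0,0.0005,0,0,0]]'|grep -E "ft_f|pos";python3 -m jog '[[0,0,0,0.0005,0,0,0],[0,0,0,0.0005,0,0,0]]'|grep -E "ft_f|pos"
```

```text
time: 12.55
position: [0.4973, 0.0303, 0.2404]
tool_rot: [0.993, -0.116, 0.0, -0.0]
ft_force: [-1.3, 0.3, 2.6]
gripper_width: 0.0161
[-50.02465186  10.9872358   85.34705034]
rows 200.0 210.0 du/dv 0.038403051285744276 vertical 0.06454311473295217 w 6.0 u@ [205.         231.52980132] pred [231.8344065  212.13307368] [230.89664589 197.60386153]
toward -y 1deg -> -0.0187151226932745
toward +x 1deg -> 0.009372093531562875
position: [0.4976, 0.0302, 0.2404]
ft_force: [-1.5, 0.3, 3.9]
position: [0.498, 0.0301, 0.2403]
ft_force: [-1.5, 2.0, 5.3]
```

```bash
python3 -m jog '[[0,0,0,0,0,-0.0006,0],[0,0,0,0,0,-0.0006,0]]'|grep -E "ft_f|pos";for r in 1; do python3 -m jog '[[0,0,0,0.0005,0,0,0],[0,0,0,0.0005,0,0,0]]'|grep -E "ft_f|pos"; python3 -m jog '[[0,0,0,0.0005,0,0,0],[0,0,0,0.0005,0,0,0]]'|grep -E "ft_f|pos";  python3 -m jog '[[0,0,0,0.0005,0,0,0],[0,0,0,0.0005,0,0,0]]'|grep -E "ft_f|pos"; done
```

```text
position: [0.4982, 0.03, 0.2405]
ft_force: [-0.3, 0.1, 0.0]
position: [0.4985, 0.0299, 0.2405]
ft_force: [-0.3, 0.7, -1.3]
position: [0.4988, 0.0298, 0.2405]
ft_force: [-1.8, 1.6, -0.1]
position: [0.4991, 0.0297, 0.2405]
ft_force: [-3.2, 1.9, -2.5]
```

Contact with the fence is felt: lateral force rises to −3 N with fz≈0. I'll ease off 0.3 mm and slide along the fence (−tool y).

```bash
python3 -m jog '[[0,0,0,-0.0003,-0.002,0,0],[0,0,0,-0.0003,-0.006,0,0],[0,0,0,-0.0003,-0.01,0,0],[0,0,0,-0.0003,-0.015,0,0],[0,0,0,-0.0003,-0.02,0,0],[0,0,0,-0.0003,-0.02,0,0]]'|grep -E "ft_f|pos|time"; python3 -m jog '[[0,0,0,0,-0.004,0,0],[0,0,0,0,-0.01,0,0],[0,0,0,0,-0.015,0,0],[0,0,0,0,-0.02,0,0],[0,0,0,0,-0.02,0,0]]'|grep -E "ft_f|pos|time"; python3 -c "
from h import *
s,R,p,gp=st();print(G(gp),R.as_rotvec())"
```

```text
time: 14.4
position: [0.5038, 0.05, 0.2406]
ft_force: [-4.7, 2.1, 0.1]
time: 14.9
position: [0.5085, 0.0695, 0.2406]
ft_force: [-4.7, 1.6, -0.4]
[-9.25532891  9.16048988 85.63913862] [-3.11981698e+00  3.62786518e-01  5.70746435e-04]
```

```bash
python3 -m jog '[[0,0,0,-0.0003,-0.004,0.0001,0],[0,0,0,-0.0003,-0.009,0.0001,0],[0,0,0,-0.0003,-0.014,0.0002,0],[0,0,0,-0.0003,-0.018,0.0003,0],[0,0,0,-0.0003,-0.018,0.0003,0]]'|grep -E "ft_f|pos|time"; python3 -m jog '[[0,0,0,0,-0.003,0,0],[0,0,0,0,-0.006,0,0],[0,0,0,0,-0.008,0,0],[0,0,0,0,-0.008,0,0]]'|grep -E "ft_f|pos|time"; python3 -c "
from h import *
s,R,p,gp=st();print(G(gp),R.as_rotvec())
S=camera('side');crop('side',S,190,260,165,225,9,'a7s.png')"
```

```text
time: 15.4
position: [0.5125, 0.0872, 0.2405]
ft_force: [-5.5, 0.6, 0.3]
time: 15.8
position: [0.5142, 0.0946, 0.2405]
ft_force: [-5.4, -0.2, -0.2]
[16.4595755   9.28535772 85.47364596] [-3.12014894e+00  3.62801037e-01  1.91519197e-04]
```

View pics/a7s.png

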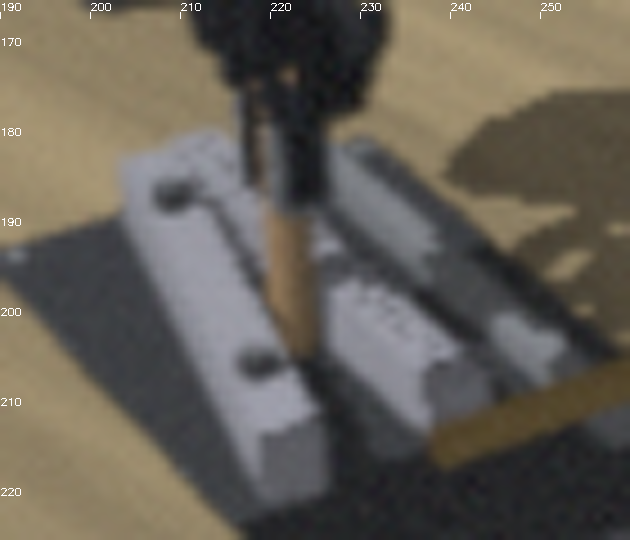

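```bash
cat > f.py <<'E'
from h import *
s,R,p,g=st();f=np.array(s["ft_force"]);print("G",np.round(G(g),2),"Fx %.1f Fy %.1f Fz %.1f"%(f@ex,f@ey,f[2]),"t %.2f"%s["time"])
E
python3 -m jog '[[0,0,0,-0.0003,-0.002,0.0001,0],[0,0,0,-0.0003,-0.004,0.0001,0],[0,0,0,-0.0003,-0.004,0.0001,0]]'>/dev/null; python3 f.py
python3 -m jog '[[0,0,0,0,-0.002,0,0],[0,0,0,0,-0.004,0,0],[0,0,0,0,-0.004,0,0]]'>/dev/null; python3 f.py
python3 -m jog '[[0,0,0,0,-0.0015,0,0],[0,0,0,0,-0.003,0,0],[0,0,0,0,-0.003,0,0]]'>/dev/null; python3 f.py
```

```text
G [20.52  9.31 85.49] Fx -0.5 Fy 4.5 Fz -0.3 t 16.15
G [24.29  9.37 85.48] Fx -1.4 Fy 4.6 Fz 0.2 t 16.45
G [27.12  9.37 85.47] Fx -0.9 Fy 3.4 Fz 0.9 t 16.75
```

```bash

python3 -m jog '[[0,0,0,0,-0.001,0,0],[0,0,0,0,-0.002,0,0],[0,0,0,0,-0.002,0,0]]'>/dev/null; python3 f.py
python3 -m jog '[[0,0,0,0,-0.001,0,0],[0,0,0,0,-0.002,0,0],[0,0,0,0,-0.002,0,0]]'>/dev/null; python3 f.py
python3 -m jog '[[0,0,0,0,-0.001,0,0],[0,0,0,0,-0.0015,0,0],[0,0,0,0,-0.0015,0,0]]'>/dev/null; python3 f.py
```

```text
G [28.97  9.41 85.46] Fx -2.3 Fy 4.3 Fz 0.0 t 17.05
G [31.07  9.4  85.45] Fx -1.0 Fy 4.7 Fz -0.9 t 17.35
G [32.5   9.41 85.48] Fx -2.2 Fy 4.2 Fz 0.9 t 17.65
```

```bash

python3 -m jog '[[0,0,0,0,-0.001,0,0],[0,0,0,0,-0.0015,0,0],[0,0,0,0,-0.0015,0,0]]'>/dev/null; python3 f.py
python3 -m jog '[[0,0,0,0,-0.001,0,0],[0,0,0,0,-0.0015,0,0],[0,0,0,0,-0.0015,0,0]]'>/dev/null; python3 f.py
python3 -c "
from h import *
S=camera('side');np.save('s6.npy',S);s,R,p,g=st();g[2]=0
tilt(S,(212,226,190,200),.008,.06,g)
crop('side',S,195,245,165,215,12,'a8s.png')"
```

```text
G [33.98  9.44 85.44] Fx -1.6 Fy 3.7 Fz 0.7 t 17.95
G [35.5   9.43 85.45] Fx -1.6 Fy 4.7 Fz -0.7 t 18.25
rows 190.0 196.0 du/dv 0.178158637418218 vertical 0.08173561017126152 w 5.0 u@ [193.         219.08510638] pred [219.41298766 199.55518403] [218.26349924 185.4916882 ]
toward -y 1deg -> -0.018737778197842794
toward +x 1deg -> 0.008618374039022464
```

View pics/a8s.png

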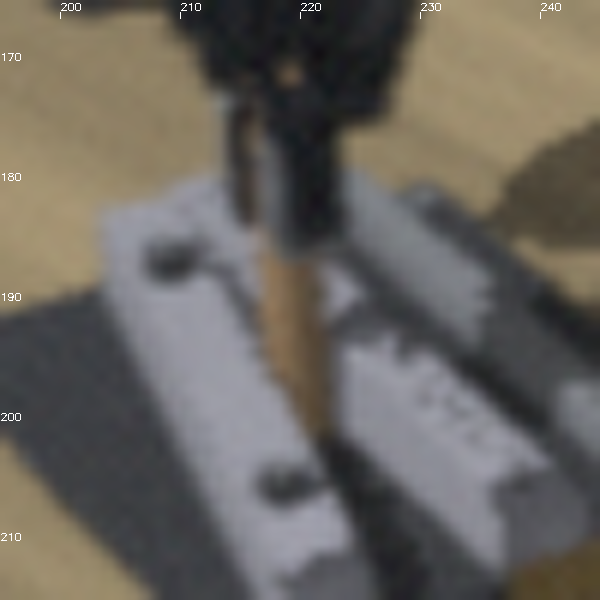

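```bash

python3 -m jog '[[0,0,0,0,-0.001,0,0],[0,0,0,0,-0.0015,0,0],[0,0,0,0,-0.0015,0,0]]'>/dev/null; python3 f.py
python3 -m jog '[[0,0,0,0,-0.001,0,0],[0,0,0,0,-0.0015,0,0],[0,0,0,0,-0.0015,0,0]]'>/dev/null; python3 f.py
python3 -m jog '[[0,0,0,0,-0.001,0,0],[0,0,0,0,-0.0015,0,0],[0,0,0,0,-0.0015,0,0]]'>/dev/null; python3 f.py
```

```text
G [37.    9.42 85.47] Fx -2.1 Fy 3.8 Fz -0.7 t 18.60
G [38.49  9.42 85.44] Fx -1.6 Fy 4.2 Fz 0.7 t 18.90
G [39.98  9.44 85.44] Fx -2.1 Fy 4.4 Fz 0.6 t 19.20
```

```bash

python3 -m jog '[[0,0,0,0,-0.0005,0.0002,0],[0,0,0,0,-0.001,0.0002,0],[0,0,0,0,-0.001,0.0002,0]]'>/dev/null; python3 f.py
python3 -m jog '[[0,0,0,0,-0.001,0,0],[0,0,0,0,-0.001,0,0]]'>/dev/null; python3 f.py
python3 -m jog '[[0,0,0,0,-0.001,0,0],[0,0,0,0,-0.001,0,0]]'>/dev/null; python3 f.py
python3 -m jog '[[0,0,0,0,-0.001,0,0],[0,0,0,0,-0.001,0,0]]'>/dev/null; python3 f.py
```

```text
G [40.81  9.41 85.43] Fx -2.8 Fy 4.3 Fz 2.6 t 19.50
G [41.85  9.42 85.42] Fx -2.8 Fy 4.0 Fz 1.8 t 19.70
G [42.88  9.41 85.41] Fx -1.9 Fy 4.9 Fz 1.6 t 19.90
G [43.87  9.41 85.41] Fx -2.3 Fy 4.6 Fz 1.8 t 20.10
```

Floor touched lightly (Fz≈2 N). Feeling on for the stop.

```bash

python3 -m jog '[[0,0,0,0,-0.001,0,0],[0,0,0,0,-0.001,0,0]]'>/dev/null; python3 f.py
python3 -m jog '[[0,0,0,0,-0.001,0,0],[0,0,0,0,-0.001,0,0]]'>/dev/null; python3 f.py
python3 -m jog '[[0,0,0,0,-0.001,0,0],[0,0,0,0,-0.001,0,0]]'>/dev/null; python3 f.py
```

```text
G [44.87  9.42 85.41] Fx -2.4 Fy 4.1 Fz 1.5 t 20.30
G [45.76  9.44 85.41] Fx -1.9 Fy 4.0 Fz 3.2 t 20.50
G [46.38  9.47 85.43] Fx -4.5 Fy 3.4 Fz 2.0 t 20.70
```

```bash
python3 -c "
from h import *
S=camera('side');np.save('s6.npy',S)
g=(255*np.clip((S/255.)/0.75,0,1)**.7).astype(np.uint8)
crop('side',g,195,245,165,215,12,'a9s.png')"
```

```text
(no output)
```

View pics/a9s.png

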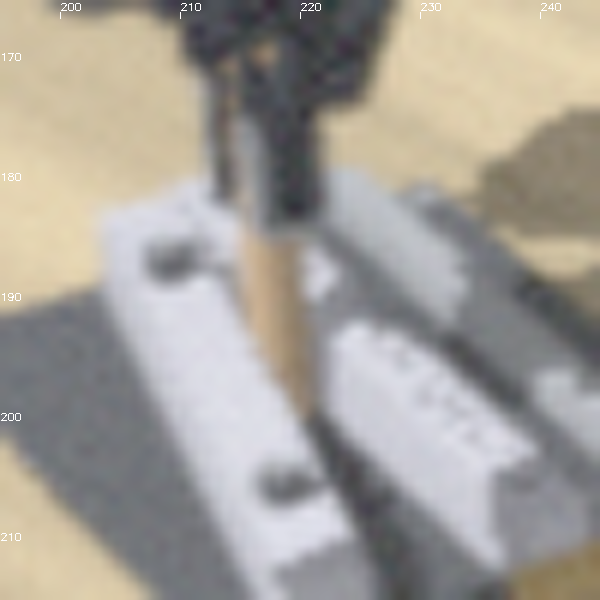

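```bash

python3 -m jog '[[0,0,0,0,-0.0005,0,0],[0,0,0,0,-0.0005,0,0]]'>/dev/null; python3 f.py
python3 -m jog '[[0,0,0,0,-0.0005,0,0],[0,0,0,0,-0.0005,0,0]]'>/dev/null; python3 f.py
```

```text
G [46.58  9.51 85.4 ] Fx -4.6 Fy 4.3 Fz 3.4 t 20.95
G [46.83  9.52 85.42] Fx -5.6 Fy 3.6 Fz 2.0 t 21.15
```

```bash

python3 -m jog '[[0,0,0,0,-0.0005,0,0],[0,0,0,0,-0.0005,0,0]]'>/dev/null; python3 f.py
python3 -m jog '[[0,0,0,0,-0.0005,0,0],[0,0,0,0,-0.0005,0,0],[0,0,0,0,-0.0005,0,0]]'>/dev/null; python3 f.py
```

```text
G [47.07  9.56 85.38] Fx -6.5 Fy 3.0 Fz 2.8 t 21.35
G [47.27  9.59 85.4 ] Fx -7.6 Fy 2.7 Fz 3.0 t 21.65
```

The stop is felt: −7.6 N along the slot against about −2 N while sliding, and advance has nearly ceased. Letting go here without forcing it.

```bash
python3 -m jog '[[0,0,0,0,0,0,0.25],[0,0,0,0,0,0,0.35],[0,0,0,0,0,0,0.45],[0,0,0,0,0,0,0.5],[0,0,0,0,0,0,0.5],[0,0,0,0,0,0,0.5]]' 20; python3 f.py; python3 - <<'E'
from h import *
S=camera('side');np.save('s7.npy',S)
g=(255*np.clip((S/255.)/0.75,0,1)**.7).astype(np.uint8)
crop('side',g,195,245,155,210,12,'b1s.png')
E
```

```text
time: 22.25
position: [0.5217, 0.1265, 0.2403]
tool_rot: [0.993, -0.116, 0.0, -0.0]
ft_force: [-0.6, 0.4, 0.3]
gripper_width: 0.0422
G [49.21  9.21 85.34] Fx 0.3 Fy 0.7 Fz 0.3 t 22.25
```

View pics/b1s.png

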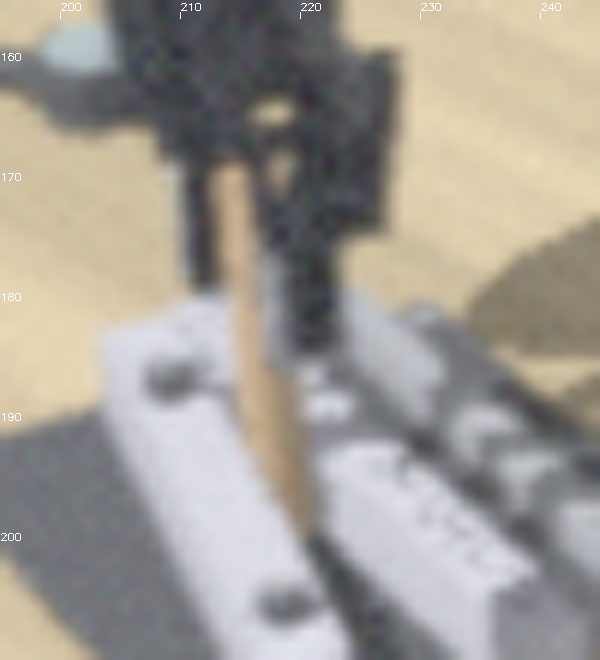

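```bash
python3 -m jog '[[0,0,0,0,0.002,-0.01,0.5],[0,0,0,0,0.002,-0.03,0.5],[0,0,0,0,0.002,-0.06,0.5],[0,0,0,0,0.002,-0.1,0.5],[0,0,0,0.03,0.03,-0.13,0.5],[0,0,0,0.06,0.06,-0.13,0.5],[0,0,0,0.06,0.1,-0.13,0.5],[0,0,0,0.06,0.14,-0.13,0.5]]'|head -2; python3 f.py; python3 - <<'E'
from h import *
S=camera('side');np.save('s8.npy',S);T=camera('top');np.save('t8.npy',T)
g=(255*np.clip((S/255.)/0.75,0,1)**.7).astype(np.uint8)
b=(195,245,155,210)
crop('side',g,*b,12,'o.png');c=cv2.imread("pics/o.png")
def q(X):u=proj("side",X);return tuple(int(round(k)) for k in((u[0]-b[0]+.5)*12,(u[1]-b[2]+.5)*12))
v=camera_info("side")["R"][0];v=np.array([v[0],v[1],0]);v/=np.linalg.norm(v)
for sg in(-1,1):
    A=W(47,9.5,0)+v*.0083*sg;Z=np.array([0,0,1.]);cv2.line(c,q(A+Z*.008),q(A+Z*.113),(0,0,255),1)
cv2.imwrite("pics/b2s.png",c)
crop('top',T,185,285,160,230,8,'b2t.png')
E
```

```text
time: 23.1
position: [0.5477, -0.0253, 0.371]
G [-92.54 -50.95 215.96] Fx 0.0 Fy -0.5 Fz -0.1 t 23.10
```

View pics/b2s.png

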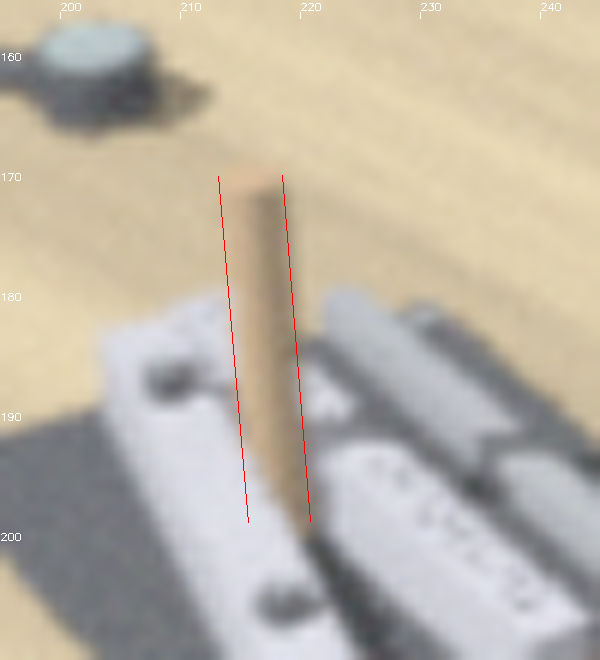

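View pics/b2t.png

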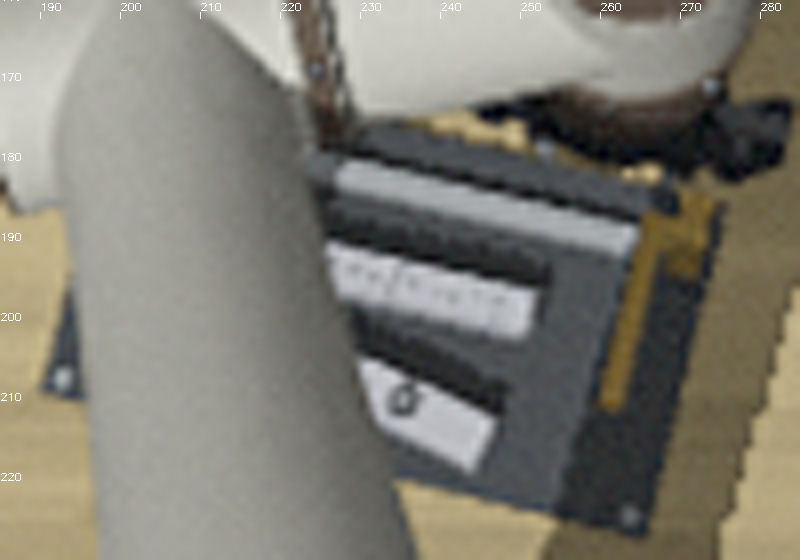

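Clear of the gripper, the stick stands upright in the slot. Its edges match the vertical prediction lines (top ~(216,170), foot ~(219,199)). Now the cursor plate.

```bash
python3 -c "
from h import *
plan(W(-135.8,-54.2,130));plan(W(-135.8,-54.2,80))"
```

```text
turn [ 0.      0.0003 -0.0055] shift mm [ 4.5 40.7 86. ] gp [ 0.5463 -0.0274  0.216 ] w 42.7 F [ 0.7 -0.6 -0.1] t 23.2
turn [ 0.      0.0003 -0.0055] shift mm [  4.5  40.7 136. ] gp [ 0.5463 -0.0274  0.216 ] w 42.7 F [ 0.7 -0.6 -0.1] t 23.2
```

```bash
python3 -m jog '[[0,0,0,0.004,0.03,0.03,0.7],[0,0,0,0.004,0.04,0.07,0.7],[0,0,0,0.004,0.04,0.07,0.7],[0,0,0,0.004,0.04,0.07,0.7],[0,0,0,0.004,0.04,0.07,0.7]]'>/dev/null; python3 f.py; python3 - <<'E'
from h import *
plan(W(-135.8,-54.2,80))
S=camera('side')
b=(225,290,140,230)
crop('side',S,*b,7,'c1s.png')
E
```

```text
G [-129.98  -56.02  147.52] Fx 0.8 Fy -0.2 Fz 0.1 t 23.70
turn [-0.0012 -0.0042  0.001 ] shift mm [-1.5  5.7 67.5] gp [ 0.5442 -0.0628  0.1475] w 59.8 F [0.4 0.7 0.1] t 23.7
```

View pics/c1s.png

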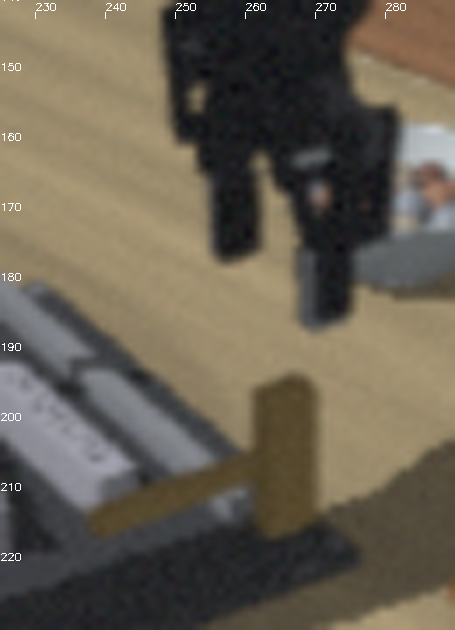

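```bash
python3 - <<'E'
from h import *
for x in(-142.8,-128.8):
  for y in(-66,-42):print(x,y,proj("side",W(x,y,93)),proj("side",W(x,y,30)))
E
python3 -m jog '[[0,0,0,-0.001,0.003,0,0.8],[0,0,0,-0.001,0.005,0,0.8],[0,0,0,-0.001,0.005,0,0.8],[0,0,0,-0.001,0.005,0,0.8]]'>/dev/null; python3 f.py
```

```text
-142.8 -66 [269.58039275 194.1007823 ] [269.71602573 212.46984651]
-142.8 -42 [262.47501584 196.56316595] [262.80534132 215.03112137]
-128.8 -66 [266.90631448 191.99822088] [267.11231989 210.26562291]
-128.8 -42 [259.83966494 194.41930326] [260.23825904 212.78494316]
G [-136.11  -53.52  145.47] Fx 0.7 Fy 0.2 Fz -0.2 t 24.15
```

```bash
python3 -m jog '[[0,0,0,0,0,0.03,0.8],[0,0,0,0,0,0.05,0.8],[0,0,0,0,0,0.065,0.8],[0,0,0,0,0,0.065,0.8],[0,0,0,0,0,0.065,0.8]]'>/dev/null; python3 f.py; python3 -c "
from h import *
crop('side',camera('side'),225,290,140,230,7,'c2s.png')"
```

```text
G [-136.09  -53.8    80.43] Fx 0.9 Fy -1.0 Fz 0.2 t 24.65
```

View pics/c2s.png

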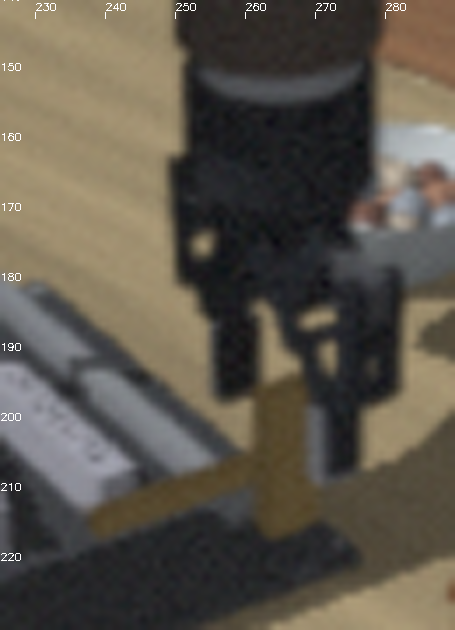

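The fingers straddle the plate (plate at u 260–269, pads either side). Closing.

```bash
python3 -m jog '[[0,0,0,0,0,0,0],[0,0,0,0,0,0,0],[0,0,0,0,0,0,0],[0,0,0,0,0,0,0],[0,0,0,0,0,0,0],[0,0,0,0,0,0,0],[0,0,0,0,0,0,0]]' 20 | tail -1; python3 f.py
python3 -m jog '[[0,0,0,0,-0.005,0,0],[0,0,0,0,-0.01,0,0],[0,0,0,0,-0.015,0,0],[0,0,0,0,-0.02,0,0],[0,0,0,0,-0.02,0,0]]' | tail -1; python3 f.py
```

```text
gripper_width: 0.0136
G [-136.08  -53.65   80.64] Fx 0.6 Fy 1.7 Fz 5.0 t 25.40
gripper_width: 0.0139
G [-115.23  -53.68   80.63] Fx 0.8 Fy 1.4 Fz 5.9 t 25.90
```

```bash
python3 -m jog '[[0,0,0,0,-0.006,0,0],[0,0,0,0,-0.014,0,0],[0,0,0,0,-0.022,0,0],[0,0,0,0,-0.03,0,0],[0,0,0,0,-0.038,0,0],[0,0,0,0,-0.045,0,0],[0,0,0,0,-0.05,0,0],[0,0,0,0,-0.05,0,0]]' | tail -1; python3 f.py
python3 -m jog '[[0,0,0,0,-0.006,0,0],[0,0,0,0,-0.014,0,0],[0,0,0,0,-0.022,0,0],[0,0,0,0,-0.03,0,0],[0,0,0,0,-0.038,0,0],[0,0,0,0,-0.045,0,0],[0,0,0,0,-0.05,0,0],[0,0,0,0,-0.05,0,0]]' | tail -1; python3 f.py
python3 -c "
from h import *
crop('side',camera('side'),190,270,140,220,8,'c3s.png')"
```

```text
gripper_width: 0.0135
G [-65.01 -53.65  80.63] Fx 1.6 Fy 2.0 Fz 5.0 t 26.70
gripper_width: 0.0137
G [-14.96 -53.63  80.62] Fx 1.7 Fy 1.9 Fz 5.1 t 27.50
```

View pics/c3s.png

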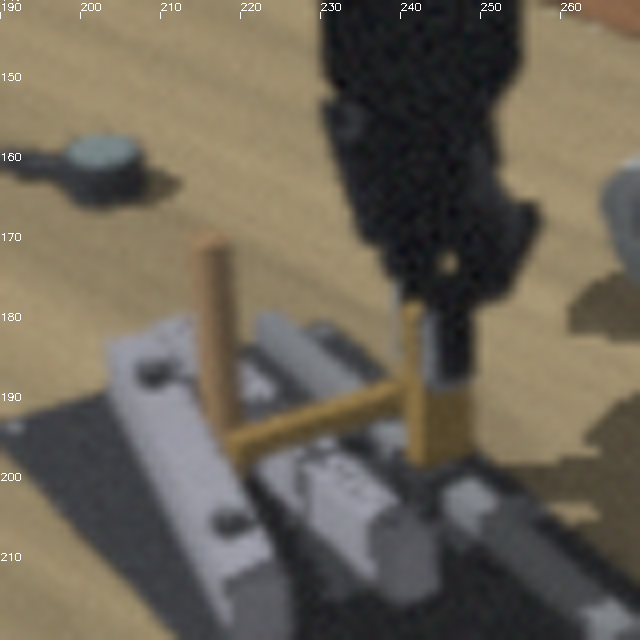

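```bash
python3 -m jog '[[0,0,0,0,-0.006,0,0],[0,0,0,0,-0.012,0,0],[0,0,0,0,-0.018,0,0],[0,0,0,0,-0.023,0,0],[0,0,0,0,-0.023,0,0]]' | tail -1; python3 f.py
python3 -m jog '[[0,0,0,0,-0.001,0,0],[0,0,0,0,-0.002,0,0],[0,0,0,0,-0.002,0,0]]' | tail -1; python3 f.py
python3 -m jog '[[0,0,0,0,-0.001,0,0],[0,0,0,0,-0.001,0,0]]' | tail -1; python3 f.py
python3 -m jog '[[0,0,0,0,-0.001,0,0],[0,0,0,0,-0.001,0,0]]' | tail -1; python3 f.py
```

```text
gripper_width: 0.0136
G [  8.07 -53.66  80.67] Fx 1.4 Fy 1.8 Fz 5.2 t 28.05
gripper_width: 0.0135
G [  9.44 -53.63  80.65] Fx 0.0 Fy 1.2 Fz 5.5 t 28.35
gripper_width: 0.0138
G [ 10.36 -53.63  80.63] Fx -0.3 Fy 2.1 Fz 5.7 t 28.55
gripper_width: 0.0135
G [ 11.32 -53.62  80.64] Fx -0.7 Fy 0.7 Fz 4.7 t 28.75
```

```bash
for k in 1; do python3 -m jog '[[0,0,0,0,-0.001,0,0],[0,0,0,0,-0.001,0,0]]' >/dev/null; python3 f.py
python3 -m jog '[[0,0,0,0,-0.001,0,0],[0,0,0,0,-0.001,0,0]]' >/dev/null; python3 f.py
python3 -m jog '[[0,0,0,0,-0.0005,0,0],[0,0,0,0,-0.0005,0,0]]' >/dev/null; python3 f.py; done
python3 -c "
from h import *
S=camera('side');crop('side',S,200,250,155,205,12,'c4s.png')"
```

```text
G [ 12.32 -53.63  80.66] Fx -0.5 Fy 1.5 Fz 5.7 t 28.95
G [ 13.34 -53.65  80.65] Fx -1.5 Fy 1.2 Fz 4.7 t 29.15
G [ 13.8  -53.63  80.65] Fx -1.0 Fy 1.8 Fz 5.3 t 29.35
```

View pics/c4s.png

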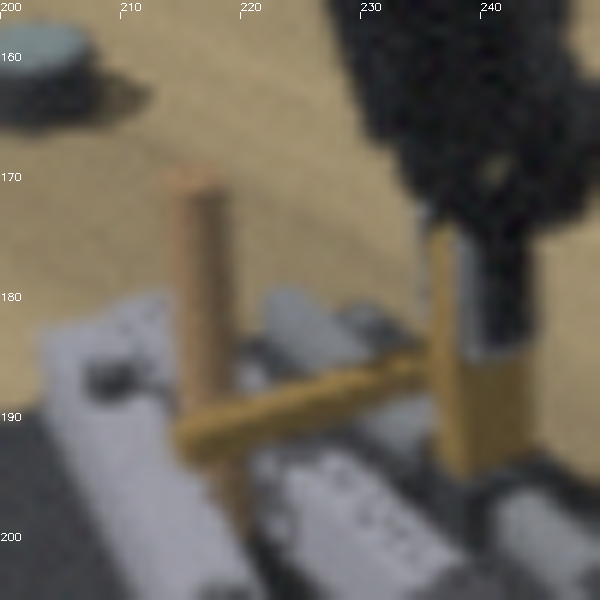

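Bar nearly at the stick. Creeping in 0.5 mm steps until the force rises.

```bash
for k in 1; do python3 -m jog '[[0,0,0,0,-0.0005,0,0],[0,0,0,0,-0.0005,0,0]]' >/dev/null; python3 f.py
python3 -m jog '[[0,0,0,0,-0.0005,0,0],[0,0,0,0,-0.0005,0,0]]' >/dev/null; python3 f.py
python3 -m jog '[[0,0,0,0,-0.0005,0,0],[0,0,0,0,-0.0005,0,0]]' >/dev/null; python3 f.py
python3 -m jog '[[0,0,0,0,-0.0005,0,0],[0,0,0,0,-0.0005,0,0]]' >/dev/null; python3 f.py; done
```

```text
G [ 14.23 -53.63  80.65] Fx -0.7 Fy 1.4 Fz 5.2 t 29.60
G [ 14.77 -53.65  80.66] Fx -1.6 Fy 1.4 Fz 5.9 t 29.80
G [ 15.3  -53.66  80.68] Fx -1.5 Fy 2.7 Fz 4.7 t 30.00
G [ 15.76 -53.63  80.65] Fx -1.4 Fy 1.3 Fz 5.8 t 30.20
```

```bash
for k in 1; do python3 -m jog '[[0,0,0,0,-0.0005,0,0],[0,0,0,0,-0.0005,0,0]]' >/dev/null; python3 f.py
python3 -m jog '[[0,0,0,0,-0.0005,0,0],[0,0,0,0,-0.0005,0,0]]' >/dev/null; python3 f.py
python3 -m jog '[[0,0,0,0,-0.0005,0,0],[0,0,0,0,-0.0005,0,0]]' >/dev/null; python3 f.py
python3 -m jog '[[0,0,0,0,-0.0005,0,0],[0,0,0,0,-0.0005,0,0]]' >/dev/null; python3 f.py; done
```

```text
G [ 16.24 -53.65  80.66] Fx -0.9 Fy 1.5 Fz 5.4 t 30.40
G [ 16.72 -53.63  80.65] Fx -0.9 Fy 2.5 Fz 5.1 t 30.60
G [ 16.84 -53.62  80.64] Fx -1.9 Fy 0.7 Fz 5.9 t 30.80
G [ 17.11 -53.63  80.66] Fx -3.2 Fy 0.1 Fz 6.0 t 31.00
```

```bash
python3 -m jog '[[0,0,0,0,-0.0005,0,0],[0,0,0,0,-0.0005,0,0]]' >/dev/null; python3 f.py
python3 -c "
from h import *
S=camera('side');crop('side',S,200,250,155,205,12,'c5s.png')"
```

```text
G [ 17.45 -53.63  80.68] Fx -3.9 Fy 0.1 Fz 5.7 t 31.20
```

View pics/c5s.png

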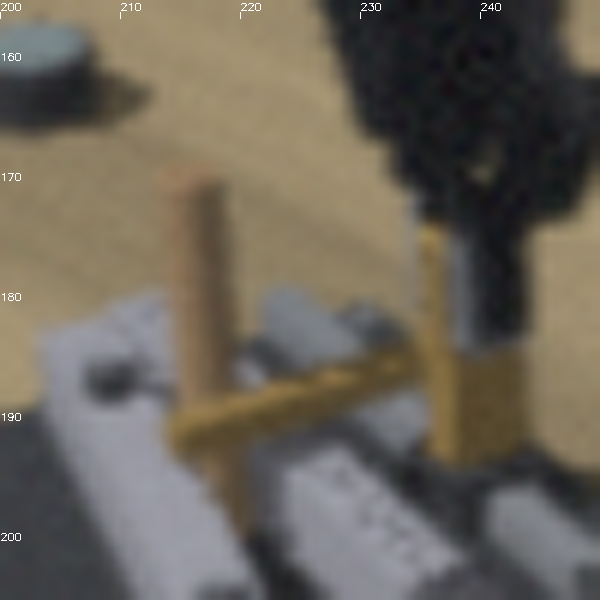

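Contact is made: Fx goes from −1 to −3.9 N at plate x≈17, the predicted place. Letting go.

```bash
python3 -m jog '[[0,0,0,0,0.0003,0,0.2],[0,0,0,0,0.0003,0,0.3],[0,0,0,0,0.0003,0,0.45],[0,0,0,0,0.0003,0,0.6],[0,0,0,0,0.0003,0,0.6],[0,0,0,0,0.0003,0,0.6]]' | tail -1; python3 f.py
```

```text
gripper_width: 0.0512
G [ 17.64 -53.5   80.15] Fx 0.1 Fy 0.2 Fz -0.2 t 31.85
```

```bash
python3 -m jog '[[0,0,0,0,0,-0.015,0.6],[0,0,0,0,0,-0.04,0.6],[0,0,0,0,0,-0.08,0.6],[0,0,0,0,0,-0.12,0.6],[0,0,0,0,0.03,-0.15,0.6],[0,0,0,0,0.075,-0.17,0.6],[0,0,0,0,0.125,-0.18,0.6],[0,0,0,0,0.175,-0.18,0.6]]' >/dev/null; python3 -m jog '[[0,0,0,-0.02,0.05,0,0.6],[0,0,0,-0.04,0.1,0,0.6],[0,0,0,-0.06,0.145,0,0.6],[0,0,0,-0.08,0.185,0,0.6],[0,0,0,-0.1,0.22,0,0.6],[0,0,0,-0.1,0.22,0,0.6],[0,0,0,-0.1,0.22,0,0.6]]' >/dev/null;python3 f.py
python3 - <<'E'
from h import *
S=camera('side');T=camera('top');np.save('s9.npy',S);np.save('t9.npy',T)
g=(255*np.clip((S/255.)/0.75,0,1)**.7).astype(np.uint8)
b=(195,260,155,210)
crop('side',g,*b,12,'o.png');c=cv2.imread("pics/o.png")
def q(X):u=proj("side",X);return tuple(int(round(k)) for k in((u[0]-b[0]+.5)*12,(u[1]-b[2]+.5)*12))
v=camera_info("side")["R"][0];v=np.array([v[0],v[1],0]);v/=np.linalg.norm(v)
for sg in(-1,1):
    A=W(47,9.5,0)+v*.0083*sg;Z=np.array([0,0,1.]);cv2.line(c,q(A+Z*.008),q(A+Z*.113),(0,0,255),1)
cv2.imwrite("pics/d1s.png",c)
g=(255*np.clip((T/255.)/0.75,0,1)**.7).astype(np.uint8)
crop('top',g,190,280,160,230,8,'d1t.png')
cv2.imwrite("pics/d1all.png",cv2.resize(S[:,:,::-1],(800,600)))
E
```

```text
G [-377.23   47.19  260.3 ] Fx 0.2 Fy 0.4 Fz 0.7 t 33.35
```

View pics/d1s.png

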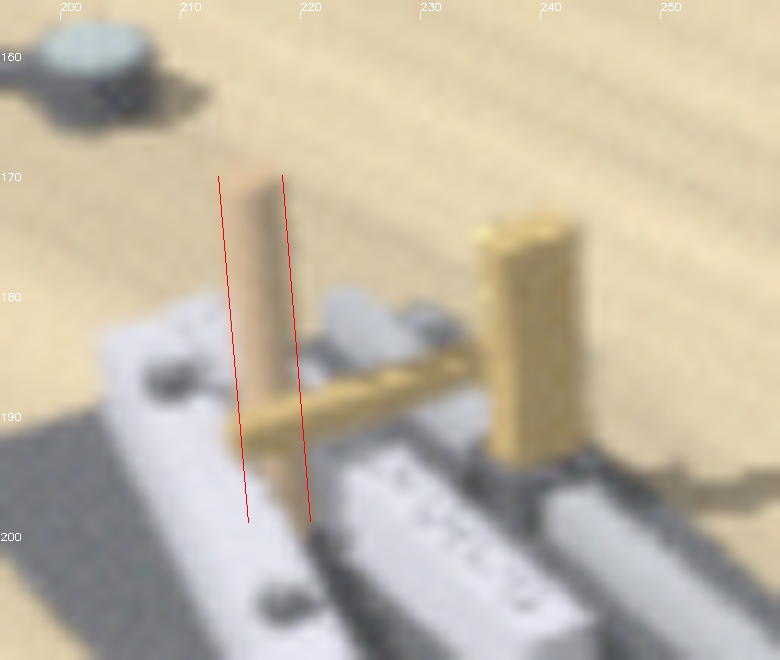

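View pics/d1t.png

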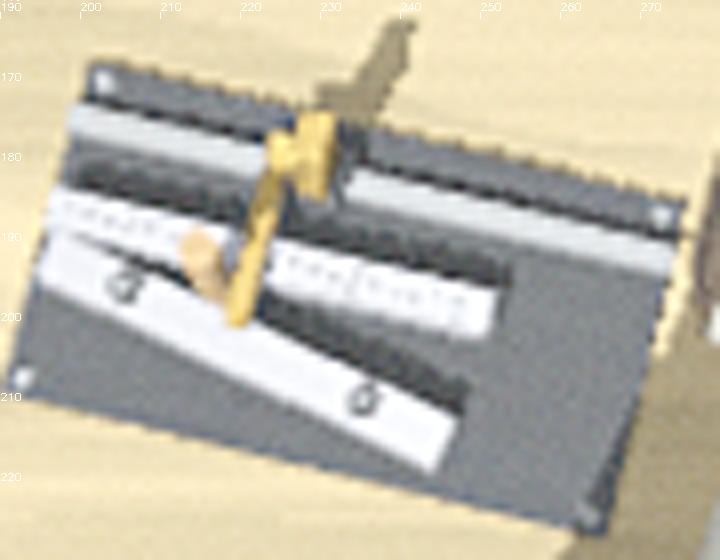

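View pics/d1all.png

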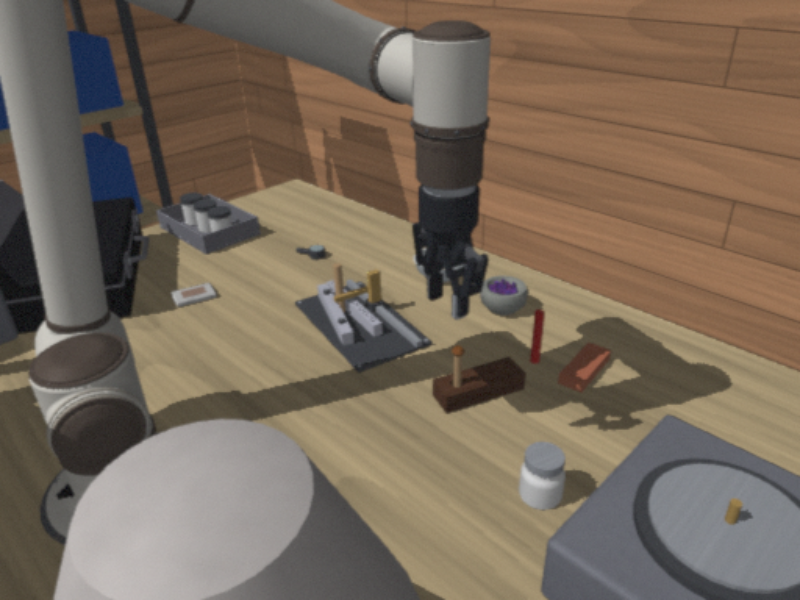

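```bash
python3 - <<'E'
from h import *
for z in(113,52,8):print(z,proj("top",W(47,9.5,z)),proj("side",W(47,9.5,z)))
T=np.load('t9.npy');S=np.load('s9.npy')
g=(255*np.clip((T/255.)/0.85,0,1)**.8).astype(np.uint8)
crop('top',g,203,235,170,205,18,'d2t.png')
E
```

```text
113 [215.33575486 190.99542243] [215.32072712 169.10053363]
52 [216.55573696 194.45178165] [216.75504328 186.17428822]
8 [217.38073535 196.7891035 ] [217.74728655 197.98571349]
```

View pics/d2t.png

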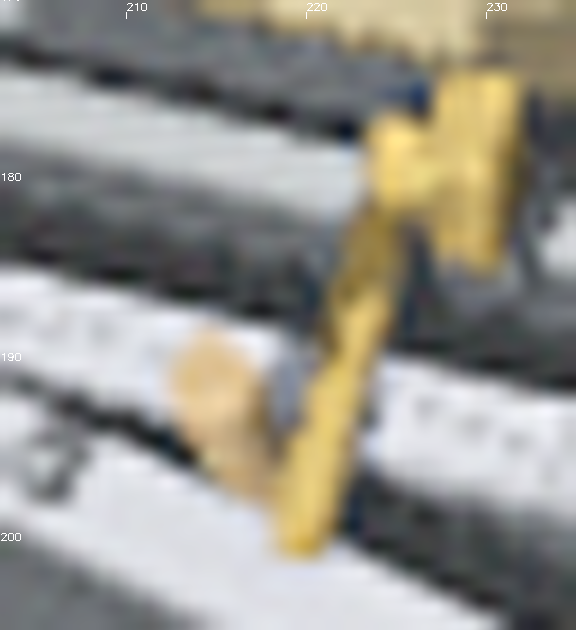

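The final view shows the stick upright in the slot (top disc at top view (214.5,190.5), predicted upright (215.3,191)). The bar's edge meets the stick at about (219,195). The stone stick and the red stick are in place, and the robot is clear of everything. Handing in.

```bash
python3 -c "
from cell import robot
print(robot.finish_job())"
```

```text
the job is handed in; nothing more can be done
None
```

The bare dop stick is wedged upright in the taper gauge and the cursor's pointer bar is against it; I handed the job in at about 33 s. No verdict is reported.

- **Stick:** I set it on the slot floor at the wide end and slid it along the fence until the push rose from about 2 N to 7.6 N. I let go there, at gauge x ≈ 47 mm. The gripper measured it at about 16.5 mm thick.
- **Cursor:** I slid it until the push rose from about 1 N to 3.9 N, with the plate at about x = 17 mm, where I had predicted contact. Then I let go and backed the arm well clear.
- **Last checks:** The side view shows the stick upright, the bar against it, and the stone stick, red stick and other shelf things in place. In the top view the stick's top sits about 0.9 px from a perfect vertical. That is at most a lean of about 1.5°, close to measuring error. Contact between bar and stick is confirmed only by the force felt and to the camera's resolution, about 1 mm at best.
- **What went wrong on the way:**
  - My first move was typed in mm instead of m; the step limit kept it harmless.
  - The stick leaned about 3° in the grip on the first push to the fence. I let it right itself on the slot floor and regripped it before sliding on.

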